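# Weigh a kiln-casting charge and tip it into the mould

## Task

Weigh out the glass for this casting: move every measuring cylinder off the scale and stand it upright in the grey drip tray (they are top-heavy, so do not let one fall), seat the empty weighing pan level between the corner tabs of the scale platform, press the blue tare key, then put every piece of broken teal glass into the pan. When all are weighed together, carry the pan to the white plaster mould and tip the glass in, so that every piece ends up in the mould's hollow, and seat the empty pan back on the scale. Leave the notebook, dropper bottle and jar alone.

Things in the scene. Friction and masses are not known exactly. Their poses are not given: they have to be found in the camera images.
- cylinder_1: stoppered measuring cylinder, blue foot and collar, may be absent; 210 mm tall, 0.22 kg, top-heavy (tips beyond about 11 degrees). Origin: centre of its underside, z up the tube. Foot stands on a 48 mm square (58 mm over corners), tube 28 mm diameter, collar 42 mm wide at height 126 to 133 mm, glass stopper 30 mm diameter from 182 to 210 mm, can be gripped too. Centre of mass about 117 mm up. Starts on the scale platform
- cylinder_2: the same measuring cylinder with orange foot and collar, may be absent; the two stand 68 to 84 mm apart in the scale's y direction
- scale: fixed white bench scale. Origin: on the bench under the centre of the steel platform; x points away from the console. Platform top at z 54 mm, 122 (x) by 150 mm (y). Four L-shaped corner tabs rise 10 mm above it; the pan fits between them (space 106 (x) by 130 mm (y)) with its long axis along the scale's y and the handle over either side edge. Console at x -62 to -112 mm, 38 mm high
- tare_top (a point): top centre of the blue tare key on the scale's console, 22 mm diameter, 56 mm above the bench; pressed downward
- tare (a joint): tare key travel, 0 up, 0.005 m fully down (about 4 N); springs back
- pan: weighing pan, loose, 0.16 kg: metal scoop, floor 120 (x) by 96 mm (y), 3 mm thick. Origin: centre of its underside; open pouring lip at x = -60 mm, rear wall at x = +60 mm (32 mm high), side walls 32 mm high at the rear half, 18 mm in the front half. Glass in it starts to slide at 25 to 37 degrees of tilt. Starts level on the bench, handle towards the robot
- pan_grip (a point): point to pinch on the pan's black handle, at (84, 0, 31) mm in the pan's frame; the handle runs back along the pan's x from 62 to 111 mm, is 14 mm wide (y) and reaches from z 20 to 42 mm. Grip it firmly (60 N or more): the loaded pan hangs out in front of it
- drip_tray: fixed grey drip tray, origin centre of its underside; outside 160 mm (x) by 100 mm (y) by 16 mm, walls 4 mm, inner floor 4 mm above the bench. Lies to the front left or to the front right
- mould: fixed white plaster mould with two steel bands, origin centre of its underside; outside 160 mm (x) by 150 mm (y) by 70 mm high, walls 15 mm, hollow 130 (x) by 120 mm (y) whose floor is 15 mm above the bench; the glass may lie heaped or leaning in it, but no piece on its rim
- piece_1: broken piece of teal slab glass, may be absent; about 62 mm (x) by 36 mm (y, two flat parallel sides) by 20 mm, 0.07 kg; origin in its middle, z up as it lies at the start
- piece_2: broken piece of teal slab glass, may be absent; about 62 mm (x) by 36 mm (y, two flat parallel sides) by 20 mm, 0.07 kg; origin in its middle, z up as it lies at the start
- piece_3: broken piece of teal slab glass, may be absent; about 62 mm (x) by 36 mm (y, two flat parallel sides) by 20 mm, 0.07 kg; origin in its middle, z up as it lies at the start
- piece_4: broken piece of teal slab glass, may be absent; about 62 mm (x) by 36 mm (y, two flat parallel sides) by 20 mm, 0.07 kg; origin in its middle, z up as it lies at the start
- notebook: bystander: green notebook 151 by 100 by 12 mm lying at the front left or front right
- flux_bottle: bystander: brown dropper bottle 102 mm tall, at the back
- pin_jar: bystander: jar with black lid, 105 mm tall, 44 mm diameter, at the back

How it is judged:
By the outcome, as a careful person would: the job done as asked, in the order asked, and still so for the second after the job is handed in, with the robot touching nothing.
Of cylinder_1, cylinder_2 only 1 to 2 are there at a start; the rules pass over those that are not, and their reading is None.
Of piece_1, piece_2, piece_3, piece_4 only 2 to 4 are there at a start; the rules pass over those that are not, and their reading is None.
At some moment in a run one of piece_1, piece_2, piece_3, piece_4 may be knocked a few centimetres aside while the robot is not near it.
It also fails if it takes over 210 s, if anything falls off the work surface, if the arm or the gripper's body presses on something with over 40 N, if the wrist force passes 120 N, or if a joint passes its speed limit or range.

## Robot

A 7-joint arm with a two-finger parallel gripper is mounted at the origin on a cart in front of the work surface, level with it; the furniture and walls round the work are solid. World frame = base frame: x ahead of the robot, y to its left, z up, the work surface at z = 0. Lengths are in m, angles in rad, forces in N, time in s.
With the tool pointing down it reaches from about 0.425 to 0.8 m from the base axis. Payload 8.3 kg.
Tool frame: the origin (TCP) lies on the mounting face of the last link; the fingertips stand 173 mm ahead of it and the grasp point (between the pads) lies 155 mm ahead of it (ctrl.tips_ahead is the distance from the TCP to the fingertips, in m); z points along the fingers, y is the line along which they close (so a half turn about z gives the same grasp; the last joint's range is limited). The gripper opens to 85 mm and grips with 20 to 120 N. Pads are 22 mm wide; open, the fingers measure 114 mm over their backs; the gripper's body (76 mm by 85 mm) begins 54 mm behind the grasp point. The pads swing forward as they close: fully open they stand 13 mm farther back than shut.
Start: joints at [-1.408, 0.383, 0.016, 1.37, -0.006, 1.388, -0.046], TCP at [0.14, 0.609, 0.405] pointing down, gripper open.
Joint ranges: [-2.95, 2.95], [-0.25, 2.06], [-1.52, 1.56], [0.18, 2.33], [-1.44, 4.58], [0.02, 2.06], [-3.01, 3.01]. Speed limits (rad/s): [2.39, 2.39, 3.01, 3.01, 3.14, 3.14, 3.14].

## Interface

Orientations are given as a 3x3 rotation matrix whose columns are the frame's x, y, z axes.
In Python, from station import observe, camera, camera_model, ticket, ctrl gives the robot as it stands.
- The arm moves only by the tool arm_command, never from a script. Its argument "commands" is one flat list of numbers, 7 for each row, row after row: the shift along the tool's x, y, z in m, then the turn, a rotation vector about the tool's x, y, z in rad, then the opening, from -1 (shut) to 1 (fully open). In form: [dx, dy, dz, rx, ry, rz, claw, dx, dy, dz, rx, ry, rz, claw, ...]. A call has 1 to 8 rows; each row shifts and turns the commanded pose from where the row before left it, along the tool's axes as they then stand; what a row does not reach is not made up. A row lasts 1/10 s, in which the tool goes at most 50 mm and 8.59 degrees, less where a joint would pass 70% of its speed; a pose out of reach is approached as far as the arm can. A call with a gripper value outside its range is refused whole. The fingers move at their own pace and stop on an object; the grip force is fixed at half the most. Time passes only in rows, so rows that do not move let the fingers close. It gives the time, the measured TCP pose, the force, the opening and the grip force at its end, in the units of the state.
- observe(): the state, without advancing time (a new reading comes with each control period).
- camera(name): name is "scene" or "top" or "wrist"; returns the picture (384x512x3 uint8, red, green, blue); there is no depth.
- camera_model(name): a dict with "K" (3x3 intrinsics, pixels), "k1" (the pictures are not rectified: a ray, as slopes to the right and down, at radius r is drawn at 1 + k1 r^2 times it, then the intrinsics apply), "rvec" (rotation vector, rad) and "tvec" (3), from world to camera coordinates, as OpenCV has them; the wrist camera has in their place "tool_from_camera" (4x4, takes a point from camera to tool coordinates, whose origin is the TCP and whose axes are the flange's). Camera axes: x right, y down, z forward; pixel columns grow to the right and rows downward; lengths in m; the calibration is good to about 2 mm. A picture is of the moment at which its call begins: read the wrist's pose just before it. camera_model takes no time and is no camera call.
- ticket.hand_in(): hands the job in; it is judged then, once.
The state is a dict: "clock": time; "q": joint angles; "qvel": joint speeds; "joint_torque": joint torques, N m; "position": TCP position; "ee_rot": TCP orientation; "wrist_force": force on the tool from outside, world axes, zero at the start; "moment": the same for the moment, N m; "grip_width": opening from 0.0 (shut) to 1.0 (fully open); "grip_force": force on a finger pad.
Only numpy, scipy, OpenCV 4.12 (cv2) and the standard library are available. Lean on these libraries where they do the work, as an engineer would, in place of code of your own. Each camera call takes 0.05 s, during which the arm holds its last target. There are 200 camera calls.

## Working session

There is one attempt and no reset: what is moved stays moved. The work goes in short steps, Python scripts to look and compute and a tool call to move; the robot and the scene stay as the last step left them, time stands still between calls to the robot, and variables do not carry over. Pictures are saved under pics/ and viewed, at most 14 in all, crops included, and the job is handed in when it is done.

Besides the shell and the picture viewer there is one more tool, called after "Emit:" as name(argument=value, ...), one argument or row to a line, values as JSON. arm_command: Moves the arm, as the interface text tells. Its arguments: {"type":"object","properties":{"commands":{"type":"array"}},"required":["commands"]}

```bash
ls; mkdir -p pics; python3 - <<'E'
from station import observe,camera,camera_model,ctrl
import cv2,numpy as np
s=observe();print({k:np.round(v,3).tolist() for k,v in s.items()})
for n in ("scene","top"):
    im=camera(n);cv2.imwrite(f"pics/{n}0.png",im[:,:,::-1]);m=camera_model(n);print(n,m)
print(camera_model("wrist"))
a=cv2.imread("pics/scene0.png");b=cv2.imread("pics/top0.png")
E
```

```text
pics
{'clock': 0.0, 'q': [-1.408, 0.384, 0.016, 1.371, -0.006, 1.388, -0.047], 'qvel': [0.0, -0.001, -0.0, -0.001, -0.001, 0.001, -0.001], 'joint_torque': [0.0, -62.76, 0.845, -37.182, 0.017, 0.014, 0.0], 'position': [0.14, 0.609, 0.404], 'ee_rot': [[-0.975, 0.224, -0.0], [0.224, 0.975, -0.002], [-0.0, -0.002, -1.0]], 'wrist_force': [-0.21, 0.323, 0.319], 'moment': [0.057, -0.004, 0.013], 'grip_force': 0.0, 'grip_width': 1.002}
scene {'K': array([[397.65402356,   0.        , 258.00158016],
       [  0.        , 397.65402356, 199.69862385],
       [  0.        ,   0.        ,   1.        ]]), 'k1': -0.028502571223888235, 'rvec': array([ 2.11768628, -1.10361925,  0.45670112]), 'tvec': array([-0.33088744,  0.38568936,  0.67825218])}
top {'K': array([[378.46014581,   0.        , 259.99556678],
       [  0.        , 378.46014581, 190.35156344],
       [  0.        ,   0.        ,   1.        ]]), 'k1': 0.011737210642427229, 'rvec': array([ 2.11504437, -2.10152097,  0.23593846]), 'tvec': array([-0.01888418,  0.60006199,  0.96169262])}
{'K': array([[270.29674791,   0.        , 254.38439291],
       [  0.        , 270.29674791, 190.16711556],
       [  0.        ,   0.        ,   1.        ]]), 'k1': -0.03816541420208232, 'tool_from_camera': array([[ 2.24510321e-04, -9.56534552e-01, -2.91618932e-01,
         7.57658008e-02],
       [ 9.99999969e-01,  2.46015872e-04, -3.70770404e-05,
        -1.61622748e-03],
       [ 1.07208356e-04, -2.91618914e-01,  9.56534577e-01,
         3.19073220e-02],
       [ 0.00000000e+00,  0.00000000e+00,  0.00000000e+00,
         1.00000000e+00]])}
```

View pics/scene0.png

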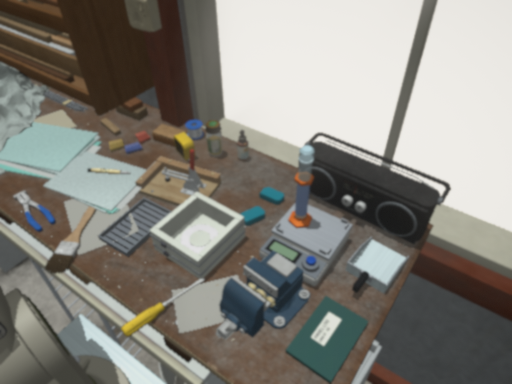

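View pics/top0.png

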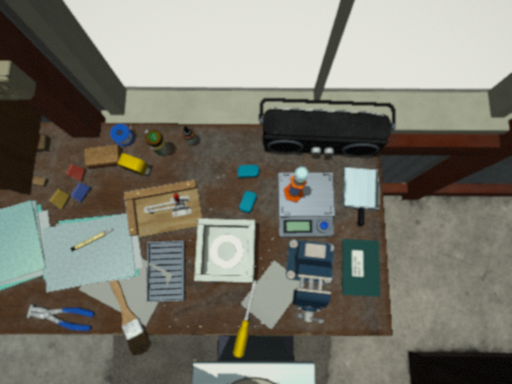

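The scene view shows one orange cylinder, at (302,190), standing on the scale. There are two teal pieces, at (272,195) and (253,215). The pan is at (377,262), the mould at (200,235) and the tray at (135,225). I'll measure these.

```bash
cat > lib.py <<'E'
import cv2,numpy as np
from station import observe,camera,camera_model
def snap(name,fn=None):
    s=observe(); im=camera(name)
    if fn: cv2.imwrite("pics/"+fn,im[:,:,::-1])
    return s,im
def pose(name,s=None):
    m=camera_model(name);K=m["K"];D=np.array([m["k1"],0,0,0,0.])
    if name=="wrist":
        T=np.eye(4);T[:3,:3]=s["ee_rot"];T[:3,3]=s["position"]
        W=T@m["tool_from_camera"];return K,D,W[:3,:3],W[:3,3]
    R=cv2.Rodrigues(m["rvec"])[0].T;return K,D,R,-R@m["tvec"]
def ray(px,z,name,s=None):
    "pixels -> world points on plane z"
    K,D,R,c=pose(name,s)
    u=cv2.undistortPoints(np.array(px,float).reshape(-1,1,2),K,D).reshape(-1,2)
    d=np.c_[u,np.ones(len(u))]@R.T
    return c+d*((z-c[2])/d[:,2])[:,None]
def proj(P,name,s=None):
    K,D,R,c=pose(name,s)
    return cv2.projectPoints(np.array(P,float).reshape(-1,1,3),cv2.Rodrigues(R.T)[0],-R.T@c,K,D)[0].reshape(-1,2)
def blobs(im,lo,hi,amin=30):
    h=cv2.cvtColor(im,cv2.COLOR_RGB2HSV);m=cv2.inRange(h,np.array(lo),np.array(hi))
    return [c for c in cv2.findContours(m,cv2.RETR_EXTERNAL,cv2.CHAIN_APPROX_NONE)[0] if cv2.contourArea(c)>=amin]
def rect(c,z,name,s=None):
    "min-area rectangle of a contour cast on plane z: centre, size, angle of long axis"
    P=ray(c.reshape(-1,2),z,name,s)[:,:2]
    (x,y),(w,h),a=cv2.minAreaRect((P*1000).astype(np.float32))
    if h>w:w,h,a=h,w,a+90
    return np.round([x,y,w,h,(a+90)%180-90],1)
E
python3 - <<'E'
from lib import *
im=cv2.imread("pics/top0.png")
c=cv2.resize(im[120:330,130:395],None,fx=2.8,fy=2.8,interpolation=cv2.INTER_CUBIC)
cv2.imwrite("pics/topz.png",c)
rgb=im[:,:,::-1].copy()
for c in blobs(rgb,(85,120,60),(100,255,255),40): print("teal",c.reshape(-1,2).mean(0),rect(c,.02,"top"))
h=cv2.cvtColor(rgb,cv2.COLOR_RGB2HSV)
for p in [(248,171),(248,200),(296,190),(360,185),(292,226)]: print(p,h[p[1],p[0]])
E
```

```text
teal [360.43604651 267.49418605] [ 398.9 -288.9  142.7   94.3   -2.1]
teal [247.35849057 201.26415094] [578.7  20.1  60.9  36.3 -21. ]
teal [247.55357143 170.80357143] [667.   21.   60.3  35.7 -89.6]
(248, 171) [ 93 245 146]
(248, 200) [ 94 240 152]
(296, 190) [108 107  86]
(360, 185) [ 90  30 216]
(292, 226) [ 64  57 169]
```

View pics/topz.png

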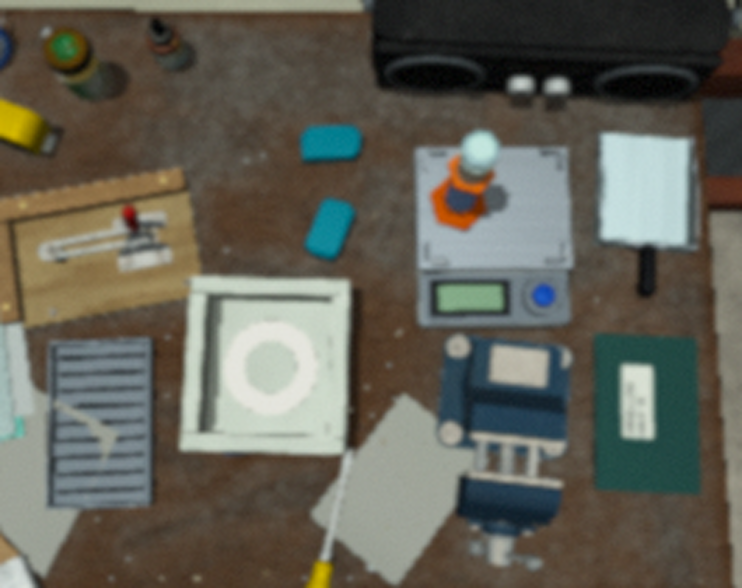

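The zoomed view shows the platform corners at (416,147), (568,147), (573,268) and (418,270), and the key at (543,295). The pan handle runs along x≈647 from 247 to 295. The tray spans (48..152, 340..507) and the mould (180..352, 277..452).

```bash
python3 - <<'E'
from lib import *
f=lambda L:[(130+u/2.8,120+v/2.8) for u,v in L]
def q(n,L,z,cam="top"):
    P=ray(f(L),z,cam); print(n,np.round(P[:,:2]*1000).tolist(),"mean",np.round(P[:,:2].mean(0)*1000,1))
q("tray",[(48,340),(152,340),(152,506),(48,508)],.016)
q("mould",[(188,277),(352,280),(345,452),(180,450)],.07)
q("plat",[(416,147),(568,147),(573,268),(418,270)],.054)
q("key",[(543,295)],.056)
q("panback handle",[(647,250),(647,295)],.042)
q("pan rim",[(600,135),(695,138)],.018)
q("pan rear",[(600,243),(695,247)],.032)
im=cv2.imread("pics/top0.png")[:,:,::-1].copy()
for c in blobs(im,(3,150,120),(14,255,255),30): print("or",c.reshape(-1,2).mean(0),rect(c,.06,"top"))
# stopper: two views
sp=np.array(f([(480,147)])); 
K=[]
for cam,p in (("top",sp[0]),("scene",(306,152))):
    _,_,R,c=pose(cam); d=ray([p],.1,cam)[0]-c; K.append((c,d/np.linalg.norm(d)))
A=sum(np.eye(3)-np.outer(d,d) for c,d in K);b=sum((np.eye(3)-np.outer(d,d))@c for c,d in K)
print("stopper",np.linalg.solve(A,b), ray(sp,.264,"top"))
# radio top height: handle bar
print(ray([(262,100),(395,106)],.2,"top"), ray([(380,150)],0,"top"))
E
```

```text
tray [[465.0, 295.0], [465.0, 193.0], [308.0, 185.0], [306.0, 284.0]] mean [385.9 239.3]
mould [[520.0, 151.0], [518.0, -4.0], [360.0, 1.0], [361.0, 152.0]] mean [439.9  75.1]
plat [[654.0, -66.0], [655.0, -217.0], [534.0, -218.0], [531.0, -68.0]] mean [ 593.4 -142.2]
key [[507.0, -187.0]] mean [ 507.2 -187.5]
panback handle [[554.0, -293.0], [510.0, -291.0]] mean [ 531.9 -292.3]
pan rim [[678.0, -258.0], [675.0, -355.0]] mean [ 676.6 -306.7]
pan rear [[562.0, -250.0], [559.0, -344.0]] mean [ 560.8 -296.9]
or [292.96590909 189.46590909] [ 603.1 -107.6   60.    48.4  -32. ]
stopper [ 0.59950878 -0.10573689  0.2528065 ] [[ 0.59713301 -0.10522098  0.264     ]]
[[ 0.80006255 -0.01811336  0.2       ]
 [ 0.78646035 -0.34716124  0.2       ]] [[ 0.73975669 -0.37030843  0.        ]]
```

```bash
cat >> lib.py <<'E'
from scipy.spatial.transform import Rotation as Ro, Slerp
def yawR(deg,tilt=0):
    "tool z down, tool y at deg from world x; then turned tilt deg about tool y (fingers towards +tool x for negative...)"
    a=np.radians(deg);y=np.array([np.cos(a),np.sin(a),0]);z=np.array([0,0,-1.]);x=np.cross(y,z)
    return np.c_[x,y,z]@Ro.from_euler("y",tilt,degrees=True).as_matrix()
def rows(p1,R1,n,claw,p0=None,R0=None):
    s=observe();p0=s["position"] if p0 is None else p0;R0=s["ee_rot"] if R0 is None else R0
    sl=Slerp([0,1],Ro.from_matrix([R0,R1]));P=np.array(p0);R=np.array(R0)
    for i in range(n):
        t=(i+1)/n;pt=np.array(p0)+t*(np.array(p1)-p0);Rt=sl(t).as_matrix()
        d=np.round(R.T@(pt-P),3);w=np.round(Ro.from_matrix(R.T@Rt).as_rotvec(),3)
        P=P+R@d;R=R@Ro.from_rotvec(w).as_matrix()
        print(",".join(f"{v:g}" for v in list(d)+list(w)+[claw])+",")
        if i%8==7: print()
E
python3 - <<'E'
from lib import *
s=observe();p=s["position"]+[0,0,.07]
rows(p,s["ee_rot"],2,1)
print();rows([.6,-.106,.475],yawR(0),24,1,p)
E
```

```text
-0,-0,-0.035,-0,0,-0,1,
-0,-0,-0.035,-0,0,-0,1,

-0.025,-0.025,-0,-0,0,0.056,1,
-0.027,-0.023,-0,-0,0,0.056,1,
-0.028,-0.022,-0,-0,0,0.056,1,
-0.029,-0.02,-0,-0,0,0.056,1,
-0.03,-0.018,-0,-0,0,0.056,1,
-0.032,-0.017,-0,-0,0,0.056,1,
-0.032,-0.015,-0,-0,0,0.056,1,
-0.033,-0.013,-0,-0,0,0.056,1,

-0.033,-0.012,-0,-0,0.001,0.056,1,
-0.034,-0.009,-0,-0.001,-0,0.056,1,
-0.035,-0.008,-0,0,-0,0.056,1,
-0.035,-0.005,-0,0,-0,0.057,1,
-0.035,-0.004,-0,0,-0,0.056,1,
-0.036,-0.001,-0,0,-0,0.056,1,
-0.035,0,-0,0,-0,0.056,1,
-0.035,0.002,-0,-0,-0,0.056,1,

-0.035,0.005,-0,-0,-0,0.056,1,
-0.035,0.006,-0.001,-0,-0,0.056,1,
-0.035,0.009,0,-0,0,0.056,1,
-0.034,0.01,0,-0,0,0.056,1,
-0.033,0.012,0,-0,0,0.056,1,
-0.033,0.014,0,-0,0,0.056,1,
-0.031,0.015,0,-0,0,0.056,1,
-0.031,0.018,0,-0,0,0.056,1,
```

Emit:
arm_command(
  commands=[0, 0, -0.035, 0, 0, 0, 1, 0, 0, -0.035, 0, 0, 0, 1],
)

```text
clock: 0.3
position: [0.1398, 0.6089, 0.4737]
ee_rot: [[-0.975, 0.224, -0.001], [0.224, 0.975, -0.004], [-0.0, -0.004, -1.0]]
wrist_force: [-0.1, 1.7, 0.5]
grip_width: 1.003
grip_force: 0.0
```

Emit:
arm_command(
  commands=[-0.025, -0.025, 0, 0, 0, 0.056, 1, -0.027, -0.023, 0, 0, 0, 0.056, 1, -0.028, -0.022, 0, 0, 0, 0.056, 1, -0.029, -0.02, 0, 0, 0, 0.056, 1, -0.03, -0.018, 0, 0, 0, 0.056, 1, -0.032, -0.017, 0, 0, 0, 0.056, 1, -0.032, -0.015, 0, 0, 0, 0.056, 1, -0.033, -0.013, 0, 0, 0, 0.056, 1],
)

```text
clock: 1.1
position: [0.2944, 0.3694, 0.4744]
ee_rot: [[-0.78, 0.626, -0.001], [0.626, 0.78, -0.0], [0.0, -0.001, -1.0]]
wrist_force: [-0.1, 0.5, -0.2]
grip_width: 0.998
grip_force: 0.0
```

Emit:
arm_command(
  commands=[-0.033, -0.012, 0, 0, 0, 0.056, 1, -0.034, -0.009, 0, 0, 0, 0.056, 1, -0.035, -0.008, 0, 0, 0, 0.056, 1, -0.035, -0.005, 0, 0, 0, 0.057, 1, -0.035, -0.004, 0, 0, 0, 0.056, 1, -0.036, -0.001, 0, 0, 0, 0.056, 1, -0.035, 0, 0, 0, 0, 0.056, 1, -0.035, 0.002, 0, 0, 0, 0.056, 1],
)

```text
clock: 1.9
position: [0.4465, 0.1311, 0.4745]
ee_rot: [[-0.431, 0.902, -0.0], [0.902, 0.431, -0.0], [0.0, -0.0, -1.0]]
wrist_force: [0.5, -0.0, -0.8]
grip_width: 1.002
grip_force: 0.0
```

Emit:
arm_command(
  commands=[-0.035, 0.005, 0, 0, 0, 0.056, 1, -0.035, 0.006, 0, 0, 0, 0.056, 1, -0.035, 0.009, 0, 0, 0, 0.056, 1, -0.034, 0.01, 0, 0, 0, 0.056, 1, -0.033, 0.012, 0, 0, 0, 0.056, 1, -0.033, 0.014, 0, 0, 0, 0.056, 1, -0.031, 0.015, 0, 0, 0, 0.056, 1, -0.031, 0.018, 0, 0, 0, 0.056, 1],
)

```text
clock: 2.7
position: [0.6008, -0.1066, 0.4742]
ee_rot: [[0.001, 1.0, -0.001], [1.0, -0.001, 0.0], [0.0, -0.001, -1.0]]
wrist_force: [1.0, -0.7, 0.6]
grip_width: 0.998
grip_force: 0.0
```

```bash
python3 - <<'E'
from lib import *
s,im=snap("wrist","w1.png")
print(proj([[.6,-.106,.264],[.6,-.106,.054]],"wrist",s))
_,t=snap("top")
for c in blobs(t,(85,120,60),(100,255,255),40): print("teal",rect(c,.02,"top"))
E
```

```text
[[255.77203959 214.75582779]
 [255.40092927 159.88151024]]
teal [ 399.1 -289.2  143.    94.4   -2.3]
teal [578.7  19.9  61.   36.5 -21.9]
teal [667.   21.   60.3  35.7 -89.6]
```

View pics/w1.png

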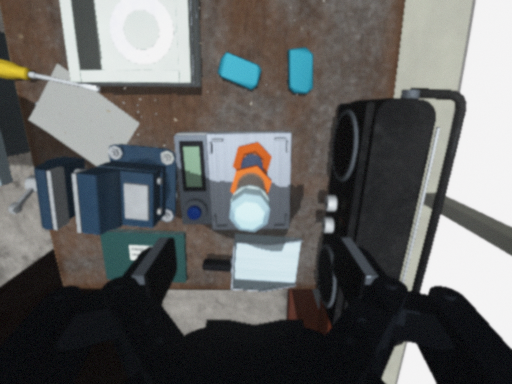

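The wrist view shows the stopper at (250,210), about 4 mm towards -x from where I expected it. The platform, pan and both pieces are clearly visible. I'll descend with that correction and grip.

Emit:
arm_command(
  commands=[0.002, -0.004, 0, 0, 0, 0, 1, 0, 0, 0.025, 0, 0, 0, 1, 0, 0, 0.025, 0, 0, 0, 1, 0, 0, 0.02, 0, 0, 0, 1, 0, 0, 0, 0, 0, 0, 0.2, 0, 0, 0, 0, 0, 0, -0.2, 0, 0, 0, 0, 0, 0, -0.5, 0, 0, 0, 0, 0, 0, -1],
)

```text
clock: 3.6
position: [0.5963, -0.1036, 0.4062]
ee_rot: [[-0.001, 1.0, 0.002], [1.0, 0.001, -0.0], [-0.0, 0.002, -1.0]]
wrist_force: [-2.5, 1.1, 34.3]
grip_width: 0.335
grip_force: 50.9
```

Emit:
arm_command(
  commands=[0, 0, 0, 0, 0, 0, -1, 0, 0, 0, 0, 0, 0, -1, 0, 0, 0, 0, 0, 0, -1, 0, 0, -0.005, 0, 0, 0, -1],
)

```text
clock: 4.0
position: [0.596, -0.1036, 0.4098]
ee_rot: [[-0.0, 1.0, -0.0], [1.0, 0.0, 0.0], [0.0, -0.0, -1.0]]
wrist_force: [0.7, 0.7, -3.1]
grip_width: 0.327
grip_force: 59.3
```

Emit:
arm_command(
  commands=[0, 0, -0.03, 0, 0, 0, -1, 0, 0, -0.03, 0, 0, 0, -1, 0.01, -0.006, 0, 0, 0, 0, -1, 0.02, -0.012, 0, 0, 0, 0, -1, 0.022, -0.014, 0, 0, 0, 0, -1, 0.022, -0.014, 0, 0, 0, 0, -1, 0.022, -0.014, 0, 0, 0, 0, -1, 0.022, -0.014, 0, 0, 0, 0, -1],
)

```text
clock: 4.8
position: [0.5211, 0.0154, 0.4689]
ee_rot: [[-0.0, 1.0, -0.001], [1.0, 0.0, -0.0], [-0.0, -0.001, -1.0]]
wrist_force: [-0.8, 0.0, -2.2]
grip_width: 0.331
grip_force: 59.8
```

Emit:
arm_command(
  commands=[0.022, -0.014, 0, 0, 0, 0, -1, 0.022, -0.014, 0, 0, 0, 0, -1, 0.022, -0.014, 0, 0, 0, 0, -1, 0.022, -0.014, 0, 0, 0, 0, -1, 0.022, -0.014, 0, 0, 0, 0, -1, 0.022, -0.014, 0, 0, 0, 0, -1, 0.022, -0.014, 0, 0, 0, 0, -1, 0.022, -0.014, 0, 0, 0, 0, -1],
)

```text
clock: 5.6
position: [0.409, 0.191, 0.469]
ee_rot: [[-0.0, 1.0, -0.001], [1.0, 0.0, -0.001], [-0.001, -0.001, -1.0]]
wrist_force: [-0.1, 0.3, -3.4]
grip_width: 0.329
grip_force: 59.8
```

Emit:
arm_command(
  commands=[0.022, -0.014, 0, 0, 0, 0, -1, 0.02, -0.01, 0, 0, 0, 0, -1, 0.006, 0, 0, 0, 0, 0, -1, 0, 0, 0, 0, 0, 0, -1],
)

```text
clock: 6.0
position: [0.3856, 0.239, 0.469]
ee_rot: [[-0.002, 1.0, -0.001], [1.0, 0.002, -0.001], [-0.001, -0.001, -1.0]]
wrist_force: [0.4, 0.6, -2.7]
grip_width: 0.326
grip_force: 59.8
```

```bash
python3 - <<'E'
from lib import *
s,im=snap("scene","s2.png");print(s["position"],s["grip_width"])
_,t=snap("top","t2.png")
a=cv2.resize(im[100:300,80:280,::-1],(500,500));b=cv2.resize(t[200:330,130:260,::-1],(300,300))
o=np.zeros((500,800,3),np.uint8);o[:,:500]=a;o[:300,500:]=b;cv2.imwrite("pics/c2.png",o)
E
```

```text
[0.38562473 0.23900476 0.4690496 ] 0.32570630952218355
```

View pics/c2.png

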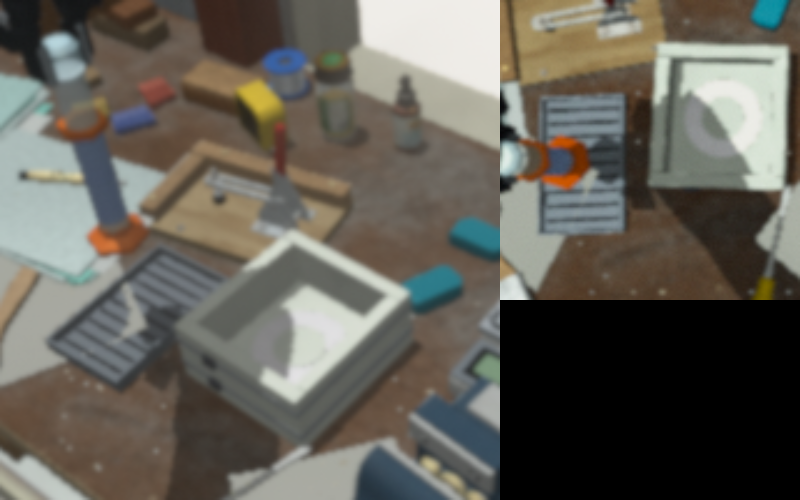

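The cylinder hangs over the tray: foot at about (127,194) in the scene view, stopper at (105,120). I'll check whether it hangs upright.

```bash
python3 - <<'E'
from lib import *
for z in(.118,.25,.315):print(z,proj([[.386,.239,z]],"scene"),proj([[.386,.239,z]],"top"))
E
```

```text
0.118 [[126.74417667 193.38209801]] [[155.97781943 270.3240098 ]]
0.25 [[111.86042927 147.45924362]] [[139.5314662 269.6982404]]
0.315 [[103.32715173 120.97433674]] [[129.31095419 269.31121034]]
```

It hangs upright, so I'll lower it.

Emit:
arm_command(
  commands=[0, 0, 0.03, 0, 0, 0, -1, 0, 0, 0.03, 0, 0, 0, -1, 0, 0, 0.03, 0, 0, 0, -1, 0, 0, 0.016, 0, 0, 0, -1, 0, 0, 0, 0, 0, 0, -1, 0, 0, 0.002, 0, 0, 0, -1],
)

```text
clock: 6.7
position: [0.3867, 0.2376, 0.3624]
ee_rot: [[0.002, 1.0, 0.001], [1.0, -0.002, 0.0], [0.0, 0.001, -1.0]]
wrist_force: [0.7, 0.0, -2.1]
grip_width: 0.332
grip_force: 59.7
```

Emit:
arm_command(
  commands=[0, 0, 0.002, 0, 0, 0, -1, 0, 0, 0, 0, 0, 0, -1],
)

```text
clock: 6.9
position: [0.3865, 0.2382, 0.3605]
ee_rot: [[0.0, 1.0, 0.001], [1.0, -0.0, 0.001], [0.001, 0.001, -1.0]]
wrist_force: [0.2, 1.2, -3.2]
grip_width: 0.33
grip_force: 59.7
```

Emit:
arm_command(
  commands=[0, 0, 0.002, 0, 0, 0, -1, 0, 0, 0, 0, 0, 0, -1],
)

```text
clock: 7.1
position: [0.3861, 0.2383, 0.3579]
ee_rot: [[-0.0, 1.0, 0.0], [1.0, 0.0, 0.0], [0.0, 0.0, -1.0]]
wrist_force: [0.4, 0.6, -2.6]
grip_width: 0.327
grip_force: 59.7
```

Emit:
arm_command(
  commands=[0, 0, 0.002, 0, 0, 0, -1, 0, 0, 0, 0, 0, 0, -1],
)

```text
clock: 7.3
position: [0.3863, 0.2385, 0.3563]
ee_rot: [[-0.0, 1.0, 0.001], [1.0, 0.0, 0.001], [0.001, 0.001, -1.0]]
wrist_force: [-0.5, -0.9, 4.0]
grip_width: 0.332
grip_force: 60.5
```

Emit:
arm_command(
  commands=[0, 0, 0.001, 0, 0, 0, -1, 0, 0, 0, 0, 0, 0, -1],
)

```text
clock: 7.5
position: [0.3866, 0.2386, 0.3564]
ee_rot: [[-0.0, 1.0, 0.002], [1.0, 0.0, 0.002], [0.002, 0.002, -1.0]]
wrist_force: [-2.1, -2.4, 11.7]
grip_width: 0.328
grip_force: 61.4
```

Emit:
arm_command(
  commands=[0, 0, 0.001, 0, 0, 0, -1, 0, 0, 0, 0, 0, 0, -1],
)

```text
clock: 7.7
position: [0.3868, 0.2388, 0.3563]
ee_rot: [[-0.0, 1.0, 0.003], [1.0, 0.0, 0.003], [0.003, 0.003, -1.0]]
wrist_force: [-4.1, -2.5, 19.4]
grip_width: 0.332
grip_force: 62.3
```

Emit:
arm_command(
  commands=[0, 0, -0.002, 0, 0, 0, -1, 0, 0, 0, 0, 0, 0, -0.3, 0, 0, 0, 0, 0, 0, -0.2, 0, 0, 0, 0, 0, 0, 0, 0, 0, 0, 0, 0, 0, 0.5, 0, 0, 0, 0, 0, 0, 0.8, 0, 0, -0.01, 0, 0, 0, 0.8, 0, 0, -0.02, 0, 0, 0, 0.8],
)

```text
clock: 8.5
position: [0.3857, 0.2381, 0.3854]
ee_rot: [[-0.0, 1.0, -0.002], [1.0, 0.0, -0.002], [-0.002, -0.002, -1.0]]
wrist_force: [0.5, 0.2, 0.3]
grip_width: 0.899
grip_force: 0.0
```

Emit:
arm_command(
  commands=[0, 0, -0.03, 0, 0, 0, 0.8, 0, 0, -0.035, 0, 0, 0, 0.8, 0, 0, -0.035, 0, 0, 0, 0.8, 0, 0, 0, 0, 0, 0, 0.8],
)

```text
clock: 8.9
position: [0.3868, 0.2383, 0.4911]
ee_rot: [[0.0, 1.0, 0.006], [1.0, -0.0, 0.006], [0.006, 0.006, -1.0]]
wrist_force: [0.5, 0.2, -0.4]
grip_width: 0.899
grip_force: 0.0
```

```bash
python3 - <<'E'
from lib import *
s,im=snap("scene");_,t=snap("top");print(s["position"])
# blue-foot contour check: orange blobs vs expected upright cylinder
for n,i in(("scene",im),("top",t)):
    for c in blobs(i,(3,150,100),(14,255,255),20): print(n,c.reshape(-1,2).mean(0).round(),cv2.contourArea(c))
    print(proj([[.386,.238,.01],[.386,.238,.134]],n).round())
for c in blobs(t,(85,120,60),(100,255,255),40): print("teal",rect(c,.02,"top"))
# plan to pan view pose: camera sees pan
R=yawR(-90);p1=[.537,-.295,.40]
p0=s["position"];rows(p1,R,24,.8)
E
```

```text
[0.38680908 0.23825213 0.49112356]
scene [139. 227.] 140.5
[[137. 225.]
 [125. 188.]]
top [164. 270.] 262.5
top [ 75. 172.] 140.0
[[167. 271.]
 [155. 270.]]
teal [ 399.  -289.1  142.5   94.2   -2.4]
teal [578.7  20.1  60.9  36.3 -21. ]
teal [667.   21.   60.3  35.7 -89.6]
-0.022,0.006,0.004,-0,-0,0.065,0.8,
-0.022,0.008,0.003,-0,-0,0.066,0.8,
-0.021,0.009,0.004,-0,-0,0.065,0.8,
-0.021,0.011,0.003,-0,-0,0.066,0.8,
-0.02,0.011,0.004,-0,-0.001,0.065,0.8,
-0.019,0.013,0.004,-0,0,0.066,0.8,
-0.018,0.015,0.003,-0,0,0.065,0.8,
-0.017,0.015,0.004,-0,0,0.066,0.8,

-0.016,0.017,0.003,-0,0,0.065,0.8,
-0.015,0.017,0.004,0,-0,0.065,0.8,
-0.014,0.019,0.004,-0,-0,0.066,0.8,
-0.012,0.019,0.003,-0,-0,0.065,0.8,
-0.012,0.02,0.004,-0,-0,0.066,0.8,
-0.01,0.021,0.003,-0,-0,0.065,0.8,
-0.008,0.022,0.004,-0,-0.001,0.066,0.8,
-0.007,0.022,0.004,-0,0,0.065,0.8,

-0.006,0.022,0.003,-0,0,0.066,0.8,
-0.004,0.023,0.004,-0,0,0.065,0.8,
-0.003,0.023,0.004,-0,0,0.066,0.8,
-0.001,0.023,0.003,-0,-0,0.065,0.8,
0,0.023,0.004,-0,-0,0.065,0.8,
0.002,0.023,0.003,-0,-0,0.066,0.8,
0.003,0.023,0.004,-0,-0,0.065,0.8,
0.005,0.022,0.004,-0,-0,0.066,0.8,
```

Emit:
arm_command(
  commands=[-0.022, 0.006, 0.004, 0, 0, 0.065, 0.8, -0.022, 0.008, 0.003, 0, 0, 0.066, 0.8, -0.021, 0.009, 0.004, 0, 0, 0.065, 0.8, -0.021, 0.011, 0.003, 0, 0, 0.066, 0.8, -0.02, 0.011, 0.004, 0, 0, 0.065, 0.8, -0.019, 0.013, 0.004, 0, 0, 0.066, 0.8, -0.018, 0.015, 0.003, 0, 0, 0.065, 0.8, -0.017, 0.015, 0.004, 0, 0, 0.066, 0.8],
)

```text
clock: 9.8
position: [0.4366, 0.0585, 0.4565]
ee_rot: [[0.505, 0.863, 0.0], [0.863, -0.505, 0.0], [0.0, 0.0, -1.0]]
wrist_force: [-0.0, -1.0, -0.0]
grip_width: 0.901
grip_force: 0.0
```

Emit:
arm_command(
  commands=[-0.016, 0.017, 0.003, 0, 0, 0.065, 0.8, -0.015, 0.017, 0.004, 0, 0, 0.065, 0.8, -0.014, 0.019, 0.004, 0, 0, 0.066, 0.8, -0.012, 0.019, 0.003, 0, 0, 0.065, 0.8, -0.012, 0.02, 0.004, 0, 0, 0.066, 0.8, -0.01, 0.021, 0.003, 0, 0, 0.065, 0.8, -0.008, 0.022, 0.004, 0, 0, 0.066, 0.8, -0.007, 0.022, 0.004, 0, 0, 0.065, 0.8],
)

```text
clock: 10.6
position: [0.4872, -0.1194, 0.4275]
ee_rot: [[0.868, 0.496, 0.0], [0.496, -0.868, -0.001], [0.0, 0.001, -1.0]]
wrist_force: [0.3, -0.1, -0.7]
grip_width: 0.897
grip_force: 0.0
```

Emit:
arm_command(
  commands=[-0.006, 0.022, 0.003, 0, 0, 0.066, 0.8, -0.004, 0.023, 0.004, 0, 0, 0.065, 0.8, -0.003, 0.023, 0.004, 0, 0, 0.066, 0.8, -0.001, 0.023, 0.003, 0, 0, 0.065, 0.8, 0, 0.023, 0.004, 0, 0, 0.065, 0.8, 0.002, 0.023, 0.003, 0, 0, 0.066, 0.8, 0.003, 0.023, 0.004, 0, 0, 0.065, 0.8, 0.005, 0.022, 0.004, 0, 0, 0.066, 0.8],
)

```text
clock: 11.4
position: [0.5366, -0.2968, 0.3982]
ee_rot: [[1.0, -0.005, -0.001], [-0.005, -1.0, -0.001], [-0.001, 0.001, -1.0]]
wrist_force: [-0.1, 1.1, 0.7]
grip_width: 0.899
grip_force: 0.0
```

```bash
python3 - <<'E'
from lib import *
s,im=snap("wrist","w3.png");print(s["position"],s["ee_rot"].round(3) if hasattr(s["ee_rot"],"round") else s["ee_rot"],s["q"])
print(proj([[.537,-.295,.042]],"wrist",s))
E
```

```text
[ 0.53661774 -0.2968143   0.39821061] [[ 1.    -0.005 -0.001]
 [-0.005 -1.    -0.001]
 [-0.001  0.001 -1.   ]] [-0.22083192  0.50283762  0.98453407  1.44732619 -0.41739015  1.41313606
 -0.80501684]
[[251.52117161 169.05838388]]
```

View pics/w3.png

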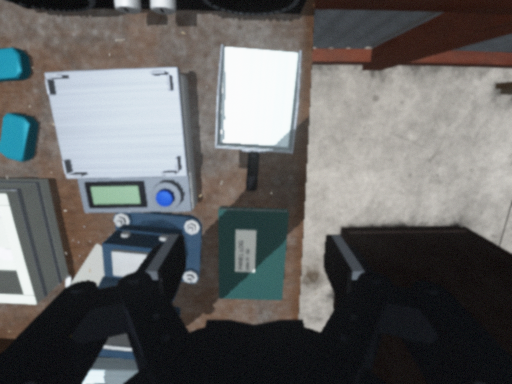

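The wrist view shows the handle from (254,152) to (252,190) and the pan rim corners at (222,45), (301,52), (295,152) and (216,148). The platform is at (46,76), (177,68), (187,174) and (63,178), with the key at (166,198).

```bash
python3 - <<'E'
from lib import *
s=observe()
def q(n,L,z):
    P=ray(L,z,"wrist",s)[:,:2]*1000; print(n,P.round().tolist(),P.mean(0).round(1))
q("handle",[(254,152),(252,190)],.042)
q("rear",[(216,148),(295,152)],.032)
q("lip",[(222,45),(301,52)],.018)
q("plat",[(46,76),(177,68),(187,174),(63,178)],.054)
q("key",[(166,198)],.056)
im=cv2.imread("pics/w3.png")
g=cv2.cvtColor(im,cv2.COLOR_BGR2GRAY)
w=im[:,:,::-1].copy()
m=(g<45).astype(np.uint8);m[:150]=0;m[195:]=0;m[:,:235]=0;m[:,270:]=0
c=cv2.findContours(m,0,1)[0];c=max(c,key=cv2.contourArea);print(rect(c,.042,"wrist",s),c.reshape(-1,2).min(0),c.reshape(-1,2).max(0))
for c in blobs(w,(105,150,60),(125,255,255),40): print("blue",c.reshape(-1,2).mean(0),cv2.contourArea(c))
E
```

```text
handle [[557.0, -302.0], [510.0, -299.0]] [ 533.4 -300.1]
rear [[561.0, -255.0], [555.0, -352.0]] [ 558.1 -303.6]
lip [[679.0, -266.0], [671.0, -358.0]] [ 675.1 -312. ]
plat [[647.0, -75.0], [651.0, -221.0], [534.0, -222.0], [531.0, -70.0]] [ 590.7 -146.9]
key [[505.0, -194.0]] [ 505.  -194.2]
[ 530.4 -298.9   41.7   12.4   -1.1] [247 157] [257 190]
blue [164.40909091 197.5       ] 191.0
```

```bash
python3 - <<'E'
from lib import *
R=yawR(-94,35);g=np.array([.530,-.298,.033]);print(R.round(3))
T=g-.155*R[:,2];S=T-.08*R[:,2];print(T,S)
rows(S,R,8,.2)
E
```

```text
[[ 0.817 -0.07   0.572]
 [-0.057 -0.998 -0.04 ]
 [ 0.574  0.    -0.819]]
[ 0.44131222 -0.29179835  0.15996857] [ 0.39553788 -0.28859749  0.22550073]
-0.018,-0.001,0.022,-0.002,0.077,0.007,0.2,
-0.019,-0.001,0.02,-0.002,0.076,0.007,0.2,
-0.02,-0.001,0.018,-0.002,0.077,0.007,0.2,
-0.022,-0.001,0.017,-0.002,0.076,0.008,0.2,
-0.024,-0.001,0.015,-0.001,0.077,0.007,0.2,
-0.024,-0.001,0.014,-0.002,0.076,0.007,0.2,
-0.025,-0,0.011,-0.002,0.077,0.007,0.2,
-0.026,-0,0.01,-0.002,0.076,0.007,0.2,
```

Emit:
arm_command(
  commands=[-0.018, -0.001, 0.022, -0.002, 0.077, 0.007, 0.2, -0.019, -0.001, 0.02, -0.002, 0.076, 0.007, 0.2, -0.02, -0.001, 0.018, -0.002, 0.077, 0.007, 0.2, -0.022, -0.001, 0.017, -0.002, 0.076, 0.008, 0.2, -0.024, -0.001, 0.015, -0.001, 0.077, 0.007, 0.2, -0.024, -0.001, 0.014, -0.002, 0.076, 0.007, 0.2, -0.025, 0, 0.011, -0.002, 0.077, 0.007, 0.2, -0.026, 0, 0.01, -0.002, 0.076, 0.007, 0.2],
)

```text
clock: 12.25
position: [0.3979, -0.2862, 0.229]
ee_rot: [[0.822, -0.059, 0.566], [-0.05, -0.998, -0.031], [0.567, -0.003, -0.824]]
wrist_force: [0.8, 0.6, -0.2]
grip_width: 0.601
grip_force: 0.0
```

```bash
python3 - <<'E'
from lib import *
s,im=snap("wrist","w4.png");print(s["position"],np.round(s["ee_rot"],3))
print(proj([[.530,-.298,.042],[.554,-.2997,.042],[.51,-.2966,.042]],"wrist",s).round())
E
```

```text
[ 0.39792296 -0.28615716  0.22897426] [[ 0.822 -0.059  0.566]
 [-0.05  -0.998 -0.031]
 [ 0.567 -0.003 -0.824]]
[[259. 201.]
 [259. 172.]
 [258. 227.]]
```

View pics/w4.png

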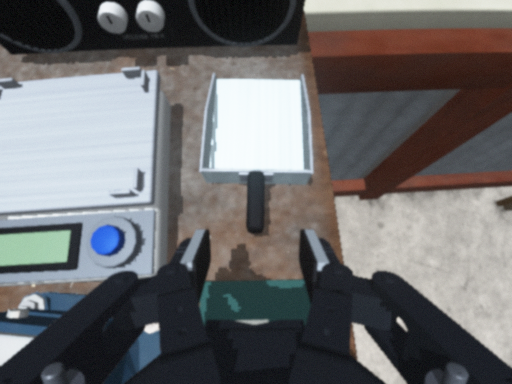

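The handle runs from (256,172) to (256,232), within 2 mm of the prediction and centred between the fingers. I'll advance along the tool and grip.

```bash
python3 - <<'E'
from lib import *
R=yawR(-94,35);g=np.array([.528,-.296,.033])
rows(g-.155*R[:,2],R,5,.2)
E
```

```text
-0,0,0.016,-0.002,0.001,0.001,0.2,
-0,0.001,0.016,-0.002,0.001,0.002,0.2,
-0.001,-0,0.016,-0.001,0.002,0.001,0.2,
0,0,0.016,-0.002,0.001,0.002,0.2,
-0,0,0.016,-0.002,0.001,0.001,0.2,
```

Emit:
arm_command(
  commands=[0, 0, 0.016, -0.002, 0.001, 0.001, 0.2, 0, 0.001, 0.016, -0.002, 0.001, 0.002, 0.2, 0, 0, 0.016, -0.001, 0.002, 0.001, 0.2, 0, 0, 0.016, -0.002, 0.001, 0.002, 0.2, 0, 0, 0.016, -0.002, 0.001, 0.001, 0.2],
)

```text
clock: 12.8
position: [0.4457, -0.2896, 0.1634]
ee_rot: [[0.82, -0.067, 0.568], [-0.056, -0.998, -0.038], [0.569, -0.001, -0.822]]
wrist_force: [0.7, -0.3, 0.1]
grip_width: 0.598
grip_force: 0.0
```

Emit:
arm_command(
  commands=[0, 0, 0, 0, 0, 0, -0.2, 0, 0, 0, 0, 0, 0, -0.5, 0, 0, 0, 0, 0, 0, -0.6, 0, 0, 0, 0, 0, 0, -1, 0, 0, 0, 0, 0, 0, -1, 0, 0, 0, 0, 0, 0, -1],
)

```text
clock: 13.4
position: [0.4448, -0.2895, 0.1648]
ee_rot: [[0.819, -0.067, 0.57], [-0.055, -0.998, -0.038], [0.572, -0.0, -0.821]]
wrist_force: [-4.5, 0.5, 6.2]
grip_width: 0.145
grip_force: 59.3
```

```bash
python3 - <<'E'
from lib import *
s,im=snap("wrist","w5.png");print(s["position"],np.round(s["ee_rot"],3))
E
```

```text
[ 0.44478455 -0.2894799   0.16478139] [[ 0.819 -0.067  0.57 ]
 [-0.055 -0.998 -0.038]
 [ 0.572 -0.    -0.821]]
```

View pics/w5.png

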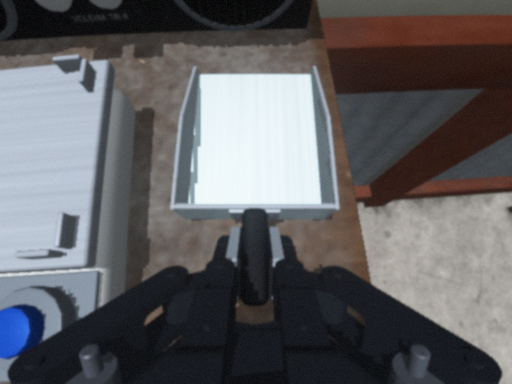

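The pan is held square, with its rear wall corners at (173,208) and (337,210). I'll work out where the pan sits in the tool frame and plan the transfer above the scale.

```bash
python3 - <<'E'
from lib import *
s=observe();R=np.array(s["ee_rot"]);p=np.array(s["position"])
re=ray([(173,206),(338,210)],.032,"wrist",s);li=ray([(193,68),(315,68)],.018,"wrist",s)
print(re.round(4),li.round(4))
a=re.mean(0)[:2];b=li.mean(0)[:2];u=(a-b)/np.linalg.norm(a-b);print(np.linalg.norm(a-b),np.degrees(np.arctan2(u[1],u[0])))
o=np.r_[(a+b)/2,0];print("pan origin",o,"in tool",R.T@(o-p))
# orientation of pan in tool (level, handle dir u)
Rp=np.c_[np.r_[u,0],[-u[1],u[0],0],[0,0,1]];RT=R.T@Rp;t=R.T@(o-p)
np.savez("pan.npz",R=RT,t=t)
yaw=-90;c=np.cos(np.radians(yaw));sn=np.sin(np.radians(yaw))
Rw=np.array([[c,-sn,0],[sn,c,0],[0,0,1]])
R1=Rw@RT.T;P1=np.array([.592,-.144,.12])-R1@t;print(P1,R1.round(3))
mid=p+[0,0,.15];print("lift then");rows(P1,R1,16,-1,mid,R)
E
```

```text
[[ 0.5635 -0.2522  0.032 ]
 [ 0.5549 -0.3458  0.032 ]] [[ 0.6733 -0.26    0.018 ]
 [ 0.6672 -0.3512  0.018 ]]
0.11126651499240132 176.60577807437713
pan origin [ 0.61471173 -0.30233081  0.        ] in tool [0.04560487 0.00152286 0.23261512]
[ 0.58923309 -0.31437123  0.28479656] [[ 0.007  1.     0.004]
 [ 0.82  -0.008  0.572]
 [ 0.572 -0.    -0.821]]
lift then
0.006,0.001,0.007,0.058,-0,-0.084,-1,
0.007,0.002,0.006,0.058,-0,-0.083,-1,
0.006,0.003,0.007,0.059,-0,-0.084,-1,
0.006,0.003,0.006,0.058,-0,-0.083,-1,
0.005,0.005,0.006,0.058,-0,-0.084,-1,
0.005,0.005,0.006,0.058,-0,-0.084,-1,
0.005,0.006,0.006,0.059,-0,-0.083,-1,
0.004,0.007,0.005,0.058,-0,-0.084,-1,

0.003,0.007,0.005,0.058,-0,-0.083,-1,
0.003,0.008,0.004,0.058,-0,-0.084,-1,
0.002,0.008,0.004,0.059,-0,-0.083,-1,
0.002,0.009,0.003,0.058,-0,-0.084,-1,
0.001,0.009,0.003,0.058,-0,-0.084,-1,
-0,0.009,0.002,0.058,-0,-0.083,-1,
-0.001,0.009,0.002,0.059,-0,-0.084,-1,
-0.001,0.009,0.001,0.058,-0,-0.083,-1,
```

Emit:
arm_command(
  commands=[0.006, 0, -0.008, 0, 0, 0, -1, 0.01, 0, -0.022, 0, 0, 0, -1, 0.012, 0, -0.028, 0, 0, 0, -1, 0.012, 0, -0.028, 0, 0, 0, -1, 0.011, 0, -0.028, 0, 0, 0, -1, 0.01, 0.001, -0.026, 0, 0, 0, -1],
)

```text
clock: 14.05
position: [0.4145, -0.288, 0.3147]
ee_rot: [[0.82, -0.066, 0.569], [-0.055, -0.998, -0.037], [0.57, -0.001, -0.822]]
wrist_force: [0.6, 0.5, -2.1]
grip_width: 0.149
grip_force: 58.5
```

```bash
python3 - <<'E'
from lib import *
s,im=snap("wrist","w6.png");print(s["position"],ray([(256,35)],0.0,"wrist",s))
d=np.load("pan.npz");RT,t=d["R"],d["t"]
c=0;sn=-1;Rw=np.array([[c,-sn,0],[sn,c,0],[0,0,1.]])
R1=Rw@RT.T;P1=np.array([.592,-.144,.12])-R1@t
rows(P1,R1,16,-1)
_,tt=snap("top")
for c in blobs(tt,(85,120,60),(100,255,255),40): print("teal",rect(c,.02,"top"))
E
```

```text
[ 0.41447981 -0.28797218  0.31468359] [[ 0.85602795 -0.32070183  0.        ]]
0.008,0.001,0.008,0.058,-0,-0.084,-1,
0.008,0.002,0.008,0.059,-0,-0.083,-1,
0.007,0.003,0.008,0.058,-0,-0.084,-1,
0.007,0.004,0.008,0.059,-0,-0.083,-1,
0.007,0.005,0.007,0.059,-0.001,-0.084,-1,
0.006,0.006,0.007,0.058,0,-0.083,-1,
0.006,0.007,0.007,0.058,0,-0.084,-1,
0.006,0.008,0.006,0.059,0,-0.084,-1,

0.004,0.008,0.006,0.058,-0,-0.083,-1,
0.004,0.009,0.005,0.059,-0,-0.084,-1,
0.003,0.01,0.005,0.058,-0,-0.083,-1,
0.002,0.01,0.004,0.059,-0,-0.084,-1,
0.001,0.011,0.003,0.058,-0.001,-0.083,-1,
0.001,0.011,0.003,0.059,0,-0.084,-1,
-0.001,0.011,0.002,0.058,0,-0.084,-1,
-0.001,0.011,0.002,0.059,0,-0.083,-1,

teal [ 399.3 -275.8  142.6   67.5   -2.4]
teal [578.7  20.1  60.9  36.3 -21. ]
teal [667.   21.   60.3  35.7 -89.6]
```

Emit:
arm_command(
  commands=[0.008, 0.001, 0.008, 0.058, 0, -0.084, -1, 0.008, 0.002, 0.008, 0.059, 0, -0.083, -1, 0.007, 0.003, 0.008, 0.058, 0, -0.084, -1, 0.007, 0.004, 0.008, 0.059, 0, -0.083, -1, 0.007, 0.005, 0.007, 0.059, 0, -0.084, -1, 0.006, 0.006, 0.007, 0.058, 0, -0.083, -1, 0.006, 0.007, 0.007, 0.058, 0, -0.084, -1, 0.006, 0.008, 0.006, 0.059, 0, -0.084, -1],
)

```text
clock: 14.95
position: [0.5036, -0.2999, 0.2949]
ee_rot: [[0.599, 0.685, 0.414], [0.56, -0.728, 0.395], [0.573, -0.005, -0.82]]
wrist_force: [0.3, -0.2, -1.9]
grip_width: 0.153
grip_force: 58.7
```

Emit:
arm_command(
  commands=[0.004, 0.008, 0.006, 0.058, 0, -0.083, -1, 0.004, 0.009, 0.005, 0.059, 0, -0.084, -1, 0.003, 0.01, 0.005, 0.058, 0, -0.083, -1, 0.002, 0.01, 0.004, 0.059, 0, -0.084, -1, 0.001, 0.011, 0.003, 0.058, 0, -0.083, -1, 0.001, 0.011, 0.003, 0.059, 0, -0.084, -1, -0.001, 0.011, 0.002, 0.058, 0, -0.084, -1, -0.001, 0.011, 0.002, 0.059, 0, -0.083, -1],
)

```text
clock: 15.75
position: [0.5908, -0.3114, 0.2772]
ee_rot: [[0.003, 1.0, -0.003], [0.817, -0.001, 0.577], [0.576, -0.004, -0.817]]
wrist_force: [0.7, -0.8, -1.0]
grip_width: 0.152
grip_force: 58.7
```

```bash
python3 - <<'E'
from lib import *
s,im=snap("wrist");print(s["position"],np.round(s["ee_rot"],3))
_,t=snap("top");_,sc=snap("scene")
o=np.zeros((600,800,3),np.uint8)
o[:330,:440]=cv2.resize(im[:,:,::-1],(440,330));o[:360,440:]=cv2.resize(t[150:250,265:365,::-1],(360,360),interpolation=cv2.INTER_CUBIC)
o[330:,:440]=cv2.resize(sc[170:270,240:403,::-1],(440,270),interpolation=cv2.INTER_CUBIC);cv2.imwrite("pics/c7.png",o)
E
```

```text
[ 0.59079673 -0.31144487  0.27723128] [[ 0.003  1.    -0.003]
 [ 0.817 -0.001  0.577]
 [ 0.576 -0.004 -0.817]]
```

View pics/c7.png

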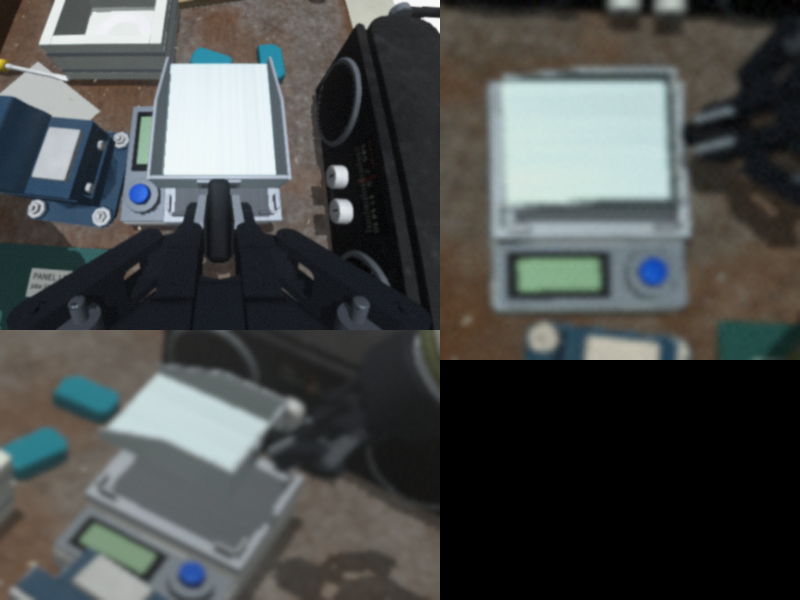

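The combined view shows the pan held level and square above the platform, with the near tabs visible on both sides of the handle. I'll measure the pan-to-scale offset numerically.

```bash
python3 - <<'E'
from lib import *
s,im=snap("wrist","w7.png");R=np.array(s["ee_rot"]);p=np.array(s["position"])
d=np.load("pan.npz");print("pan now",p+R@d["t"],(R@d["R"]).round(3))
for c in blobs(im,(105,150,60),(125,255,255),40): print("key",ray([c.reshape(-1,2).mean(0)],.056,"wrist",s))
_,t=snap("top")
for c in blobs(t,(105,150,60),(125,255,255),20):
    m=c.reshape(-1,2).mean(0)
    if m[0]>270: print("key top",ray([m],.056,"top"))
g=cv2.cvtColor(im,cv2.COLOR_RGB2GRAY)
for r in (235,243,250,255,260): print(r,"L",g[r,176:216:2].tolist(),"R",g[r,306:346:2].tolist())
print("col x",[(ray([(c,252)],.054,"wrist",s)[0][:2]*1000).round(1).tolist() for c in (190,328)])
E
```

```text
pan now [ 0.59259224 -0.13959426  0.11307067] [[ 0.003  1.     0.004]
 [-1.     0.003 -0.005]
 [-0.005 -0.004  1.   ]]
key [[ 0.5056068  -0.18874129  0.056     ]]
key top [[ 0.50813975 -0.18662959  0.056     ]]
235 L [159, 159, 129, 70, 67, 139, 158, 161, 198, 193, 141, 131, 209, 190, 121, 114, 116, 113, 114, 112] R [111, 104, 101, 153, 199, 190, 117, 140, 199, 176, 125, 98, 94, 102, 100, 96, 100, 103, 105, 101]
243 L [63, 58, 94, 141, 158, 159, 160, 177, 188, 188, 122, 149, 210, 156, 111, 115, 109, 112, 116, 107] R [106, 105, 106, 144, 190, 194, 165, 104, 161, 187, 152, 92, 94, 93, 95, 100, 105, 101, 96, 98]
250 L [156, 157, 158, 159, 165, 161, 157, 179, 211, 209, 195, 159, 109, 125, 142, 144, 143, 147, 145, 112] R [162, 159, 154, 121, 152, 167, 190, 200, 199, 202, 180, 107, 90, 96, 102, 110, 106, 100, 109, 108]
255 L [157, 157, 160, 162, 161, 161, 160, 185, 209, 211, 207, 212, 212, 211, 209, 213, 215, 213, 186, 64] R [197, 190, 191, 186, 190, 186, 188, 185, 183, 182, 167, 110, 99, 97, 103, 113, 109, 104, 106, 110]
260 L [132, 131, 134, 128, 130, 128, 131, 128, 123, 114, 110, 109, 104, 107, 107, 107, 98, 84, 52, 40] R [72, 68, 66, 60, 59, 81, 101, 99, 95, 89, 87, 89, 90, 90, 92, 98, 100, 102, 101, 101]
col x [[532.6, -211.2], [652.9, -211.9]]
```

```bash
python3 - <<'E'
from lib import *
_,t=snap("top","t8.png");g=cv2.cvtColor(t,cv2.COLOR_RGB2GRAY)
for r in (180,190,197): print(r,"L",g[r,276:290].tolist(),"R",g[r,324:340].tolist())
for z,u in((.116,[281.5,282.5]),(.145,[330,332,334])): print(z,[(ray([(c,189)],z,"top")[0,:2]*1000).round(1).tolist() for c in u])
print("plat",[(ray([(c,212)],.054,"top")[0,:2]*1000).round(1).tolist() for c in (278.5,333)]);print(g[211,270:285].tolist(),g[211,328:342].tolist())
E
```

```text
180 L [80, 85, 113, 141, 155, 152, 168, 198, 215, 220, 219, 218, 217, 218] R [210, 209, 207, 200, 171, 125, 117, 134, 124, 92, 73, 76, 80, 80, 70, 57]
190 L [85, 89, 109, 147, 167, 176, 182, 204, 219, 223, 222, 222, 222, 222] R [214, 215, 214, 209, 183, 136, 108, 127, 136, 100, 59, 42, 54, 69, 77, 88]
197 L [82, 84, 108, 147, 170, 176, 183, 205, 221, 225, 225, 224, 223, 223] R [218, 218, 217, 213, 192, 146, 111, 128, 138, 107, 65, 44, 44, 44, 40, 42]
0.116 [[593.0, -70.3], [593.0, -72.9]]
0.145 [[587.3, -190.0], [587.3, -195.0], [587.4, -200.0]]
plat [[543.0, -65.6], [544.0, -213.6]]
[87, 85, 81, 79, 79, 80, 81, 84, 101, 138, 159, 151, 139, 152, 161] [104, 103, 103, 121, 144, 148, 131, 98, 80, 79, 80, 80, 78, 78]
```

```bash
python3 - <<'E'
from lib import *
s=observe();R=np.array(s["ee_rot"]);p=np.array(s["position"])
d=np.load("pan.npz");RT,t=d["R"],d["t"]-d["R"][:,0]*.004;np.savez("pan.npz",R=RT,t=t)
R1=np.array([[0,1,0],[-1,0,0],[0,0,1.]])@RT.T
o=p+R@t;print(o)
q=np.array([.593,-.1405,.113])-R1@t;rows(q,R1,2,-1);print()
rows(q-[0,0,.056],R1,6,-1,q,R1);print();print(R1.T@[0,0,-.002])
E
```

```text
[ 0.59192262 -0.13683482  0.11461291]
-0.002,0,-0,-0.002,-0.002,-0.001,-1,
-0.001,0,-0.001,-0.001,-0.002,-0.001,-1,

-0.005,0,0.008,-0,0,-0,-1,
-0.006,0,0.007,-0,0,-0,-1,
-0.005,0,0.008,-0,0,-0,-1,
-0.005,0,0.008,-0,0,-0,-1,
-0.006,0,0.007,-0,0,-0,-1,
-0.005,0,0.008,-0,0,-0,-1,

[-1.14324325e-03  7.46803699e-07  1.64103453e-03]
```

Emit:
arm_command(
  commands=[-0.002, 0, 0, -0.002, -0.002, -0.001, -1, -0.001, 0.001, -0.001, -0.001, -0.002, -0.001, -1, -0.005, 0, 0.008, 0, 0, 0, -1, -0.006, 0, 0.007, 0, 0, 0, -1, -0.005, 0, 0.008, 0, 0, 0, -1, -0.005, 0, 0.008, 0, 0, 0, -1, -0.006, 0, 0.007, 0, 0, 0, -1, 0, 0, 0, 0, 0, 0, -1],
)

```text
clock: 16.85
position: [0.591, -0.3148, 0.2296]
ee_rot: [[0.006, 1.0, 0.001], [0.82, -0.005, 0.572], [0.572, -0.003, -0.82]]
wrist_force: [-0.2, -0.6, -1.5]
grip_width: 0.153
grip_force: 58.8
```

```bash
python3 - <<'E'
from lib import *
s,w=snap("wrist","w9.png");R=np.array(s["ee_rot"]);p=np.array(s["position"])
d=np.load("pan.npz");print(p+R@d["t"],(R@d["R"]).round(3),s["wrist_force"])
_,t=snap("top");_,sc=snap("scene")
o=np.zeros((600,800,3),np.uint8)
o[:360,:440]=cv2.resize(w[90:270,150:370,::-1],(440,360));o[:360,440:]=cv2.resize(t[155:245,270:360,::-1],(360,360),interpolation=cv2.INTER_CUBIC)
o[360:,:]=cv2.resize(sc[190:275,250:463,::-1],(800,320),interpolation=cv2.INTER_CUBIC)[:240];cv2.imwrite("pics/c9.png",o)
E
```

```text
[ 0.5928766  -0.14031843  0.06484676] [[ 0.003  1.     0.002]
 [-1.     0.003 -0.   ]
 [-0.    -0.002  1.   ]] [-0.17475624 -0.57014237 -1.54206395]
```

View pics/c9.png

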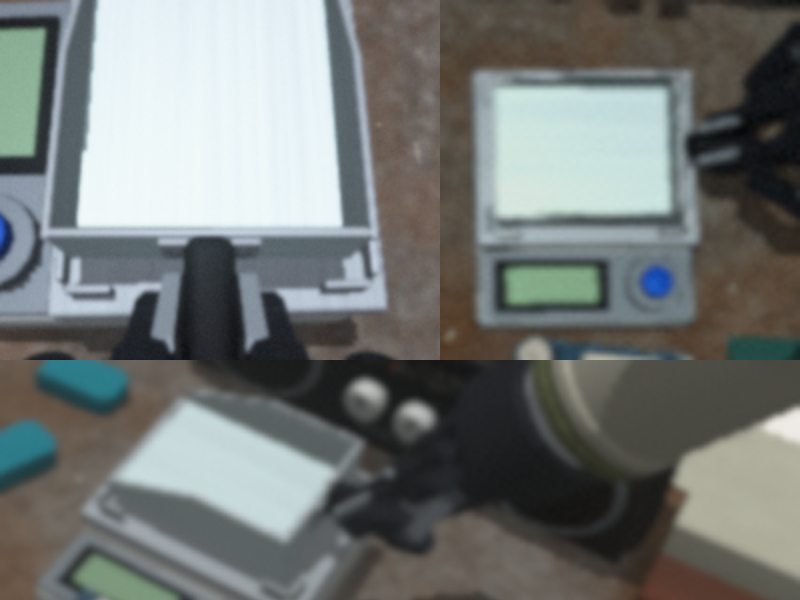

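The close view shows the pan just above the tabs and centred to about 1 mm. I'll lower it onto the platform, watching the force.

Emit:
arm_command(
  commands=[-0.003, 0.001, 0.004, 0, 0, 0, -1, -0.002, 0, 0.003, 0, 0, 0, -1, 0, 0, 0, 0, 0, 0, -1],
)

```text
clock: 17.3
position: [0.5923, -0.315, 0.2225]
ee_rot: [[0.004, 1.0, 0.002], [0.821, -0.005, 0.571], [0.571, -0.001, -0.821]]
wrist_force: [-0.0, -0.6, -1.4]
grip_width: 0.149
grip_force: 58.8
```

Emit:
arm_command(
  commands=[-0.001, 0, 0.002, 0, 0, 0, -1, 0, 0, 0, 0, 0, 0, -1],
)

```text
clock: 17.5
position: [0.5923, -0.3147, 0.2207]
ee_rot: [[0.004, 1.0, 0.002], [0.821, -0.005, 0.571], [0.571, -0.0, -0.821]]
wrist_force: [0.0, -0.0, -1.6]
grip_width: 0.152
grip_force: 58.8
```

Emit:
arm_command(
  commands=[-0.001, 0, 0.002, 0, 0, 0, -1, 0, 0, 0, 0, 0, 0, -1],
)

```text
clock: 17.7
position: [0.5924, -0.3145, 0.2189]
ee_rot: [[0.004, 1.0, 0.003], [0.821, -0.005, 0.571], [0.571, 0.0, -0.821]]
wrist_force: [0.3, -0.5, 0.9]
grip_width: 0.151
grip_force: 59.1
```

Emit:
arm_command(
  commands=[0, 0, 0, 0, 0, 0, -0.6, 0, 0, 0, 0, 0, 0, -0.4, 0, 0, 0, 0, 0, 0, 0, 0, 0, 0, 0, 0, 0, 0, 0, 0, -0.02, 0, 0, 0, 0, 0, 0, -0.03, 0, 0, 0, 0, 0, 0, -0.03, 0, 0, 0, 0, 0, 0, 0, 0, 0, 0, 0],
)

```text
clock: 18.5
position: [0.5915, -0.3633, 0.2884]
ee_rot: [[0.004, 1.0, 0.008], [0.824, -0.008, 0.567], [0.567, 0.004, -0.824]]
wrist_force: [-0.2, -0.9, -0.3]
grip_width: 0.498
grip_force: 0.0
```

```bash
python3 - <<'E'
from lib import *
s,w=snap("wrist","w10.png");_,t=snap("top");print(s["position"])
for c in blobs(t,(85,120,60),(100,255,255),40): print("teal",rect(c,.02,"top"))
g=cv2.cvtColor(t,cv2.COLOR_RGB2GRAY);print(g[190,276:290],g[190,324:340])
rows([.507,-.188,.29],yawR(0),10,-1)
o=np.zeros((480,800,3),np.uint8);o[:,:400]=cv2.resize(w[120:240,200:300,::-1],(400,480));o[:400,400:]=cv2.resize(t[160:240,270:350,::-1],(400,400),interpolation=cv2.INTER_CUBIC);cv2.imwrite("pics/c10.png",o)
E
```

```text
[ 0.59150185 -0.36333929  0.28839886]
teal [ 450.4 -266.1  104.9   55.8  -48. ]
teal [578.7  20.1  60.9  36.3 -21. ]
teal [667.   21.   60.3  35.7 -89.6]
[ 89  91 112 149 171 175 183 205 222 226 225 225 225 225] [213 194 151 119 129 125  85  41  27  23  24  26  23  22  22  22]
0.014,-0.009,0.009,0,-0.061,-0.001,-1,
0.015,-0.008,0.009,0.001,-0.06,-0,-1,
0.016,-0.009,0.007,-0,-0.061,-0.001,-1,
0.016,-0.008,0.007,0,-0.061,-0,-1,
0.016,-0.009,0.006,0,-0.06,-0.001,-1,
0.017,-0.008,0.004,0.001,-0.061,-0,-1,
0.017,-0.009,0.004,-0,-0.061,-0.001,-1,
0.017,-0.008,0.003,0,-0.06,-0,-1,

0.017,-0.009,0.001,0,-0.061,-0.001,-1,
0.017,-0.008,0.001,0.001,-0.061,-0,-1,
```

View pics/c10.png

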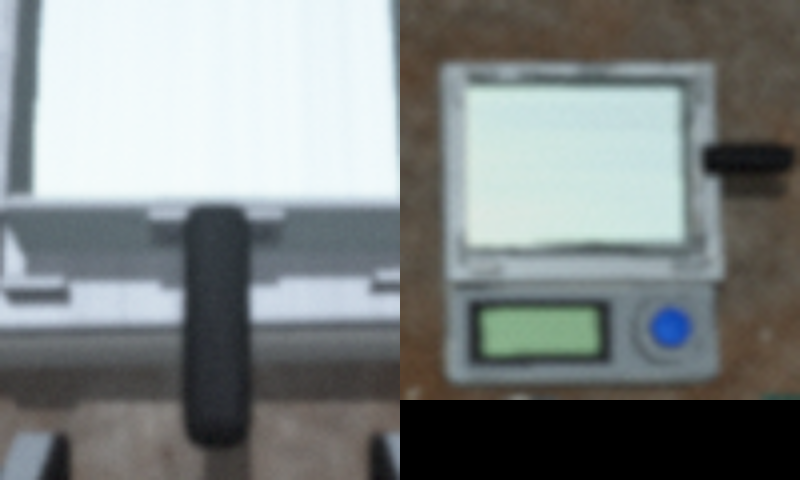

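The pan sits level between the tabs with its handle over the right edge. Next is the tare key.

Emit:
arm_command(
  commands=[0.014, -0.009, 0.009, 0, -0.061, 0, -1, 0.015, -0.008, 0.009, 0, -0.06, 0, -1, 0.016, -0.009, 0.007, 0, -0.061, -0.001, -1, 0.016, -0.008, 0.007, 0, -0.061, 0, -1, 0.016, -0.009, 0.006, 0, -0.06, -0.001, -1, 0.017, -0.008, 0.004, 0, -0.061, 0, -1, 0.017, -0.009, 0.004, 0, -0.061, -0.001, -1, 0.017, -0.008, 0.003, 0, -0.06, 0, -1],
)

```text
clock: 19.4
position: [0.5241, -0.2196, 0.2871]
ee_rot: [[-0.0, 1.0, -0.0], [0.993, 0.0, 0.121], [0.121, -0.0, -0.993]]
wrist_force: [0.4, 0.6, 0.1]
grip_width: -0.0
grip_force: 0.0
```

Emit:
arm_command(
  commands=[0.017, -0.009, 0.001, 0, -0.061, -0.001, -1, 0.017, -0.008, 0.001, 0, -0.061, 0, -1, 0, 0, 0, 0, 0, 0, -1],
)

```text
clock: 19.7
position: [0.5074, -0.1832, 0.2881]
ee_rot: [[-0.006, 1.0, -0.001], [1.0, 0.006, 0.002], [0.002, -0.001, -1.0]]
wrist_force: [-0.3, 1.5, 0.4]
grip_width: 0.0
grip_force: 0.0
```

```bash
python3 - <<'E'
from lib import *
s,im=snap("wrist","w11.png");print(s["position"],np.round(s["ee_rot"],3))
for c in blobs(im,(105,150,60),(125,255,255),40): print("key",ray([c.reshape(-1,2).mean(0)],.056,"wrist",s),c.reshape(-1,2).mean(0))
print(proj([[.507,-.188,.056]],"wrist",s))
rows([.507,-.188,.234],yawR(0),3,-1)
E
```

```text
[ 0.50740809 -0.18316451  0.28806295] [[-0.006  1.    -0.001]
 [ 1.     0.006  0.002]
 [ 0.002 -0.001 -1.   ]]
key [[ 0.5049349  -0.18715717  0.056     ]] [253.63380282 210.18309859]
[[256.23065029 211.19315622]]
-0.001,-0,0.018,-0,-0.001,0.001,-1,
-0.001,-0,0.018,-0,-0.001,0.002,-1,
-0.001,-0.001,0.019,-0,-0.001,0.001,-1,
```

Key at about (0.506,-0.1875). I'll correct by -4 mm along y and -1 mm along x, then press.

Emit:
arm_command(
  commands=[-0.004, -0.001, 0, 0, 0, 0, -1, 0, 0, 0.018, 0, 0, 0, -1, 0, 0, 0.018, 0, 0, 0, -1, 0, 0, 0.018, 0, 0, 0, -1, 0, 0, 0.002, 0, 0, 0, -1, 0, 0, 0, 0, 0, 0, -1],
)

```text
clock: 20.35
position: [0.5064, -0.193, 0.2332]
ee_rot: [[0.003, 1.0, -0.0], [1.0, -0.003, 0.0], [0.0, -0.0, -1.0]]
wrist_force: [0.6, -0.4, 1.2]
grip_width: 0.004
grip_force: 0.0
```

Emit:
arm_command(
  commands=[0, 0, 0.003, 0, 0, 0, -1, 0, 0, 0.001, 0, 0, 0, -1, 0, 0, 0, 0, 0, 0, -1],
)

```text
clock: 20.65
position: [0.5071, -0.1921, 0.2302]
ee_rot: [[0.001, 1.0, 0.003], [1.0, -0.001, -0.0], [-0.0, 0.003, -1.0]]
wrist_force: [0.0, -1.1, 2.6]
grip_width: -0.005
grip_force: 1.2
```

Emit:
arm_command(
  commands=[0, 0, 0.002, 0, 0, 0, -1, 0, 0, 0.001, 0, 0, 0, -1, 0, 0, 0, 0, 0, 0, -1],
)

```text
clock: 20.95
position: [0.5071, -0.192, 0.2275]
ee_rot: [[0.001, 1.0, 0.003], [1.0, -0.001, 0.0], [0.0, 0.003, -1.0]]
wrist_force: [-2.0, -0.9, 9.3]
grip_width: 0.002
grip_force: 4.6
```

Emit:
arm_command(
  commands=[0, 0, 0.001, 0, 0, 0, -1, 0, 0, 0, 0, 0, 0, -1, 0, 0, 0, 0, 0, 0, -1],
)

```text
clock: 21.25
position: [0.5071, -0.1922, 0.2272]
ee_rot: [[0.001, 1.0, 0.003], [1.0, -0.001, 0.001], [0.001, 0.003, -1.0]]
wrist_force: [-5.6, -0.6, 18.1]
grip_width: 0.002
grip_force: 9.3
```

Emit:
arm_command(
  commands=[0, 0, -0.02, 0, 0, 0, -1, 0, 0, -0.04, 0, 0, 0, -1, 0, 0, -0.04, 0, 0, 0, -1, 0, 0, 0, 0, 0, 0, -1],
)

```text
clock: 21.65
position: [0.508, -0.1923, 0.3305]
ee_rot: [[0.001, 1.0, 0.009], [1.0, -0.001, -0.0], [-0.0, 0.009, -1.0]]
wrist_force: [0.3, -0.3, 0.4]
grip_width: -0.0
grip_force: 0.0
```

```bash
python3 - <<'E'
from lib import *
s,t=snap("top");print(s["position"])
T=[rect(c,.02,"top") for c in blobs(t,(85,120,60),(100,255,255),40)];print(*T)
# piece A (578.7,20.1, angle -21 => long axis); camera bias check later. closing axis = long+90
rows([.5787,.0201,.31],yawR(69-0),14,.6)
E
```

```text
[ 0.50796213 -0.1923382   0.33046345]
[578.7  20.1  60.9  36.3 -21. ] [667.   21.   60.3  35.7 -89.6]
0.015,0.005,0.001,0,0,-0.086,0.6,
0.015,0.006,0.002,0.001,0,-0.086,0.6,
0.014,0.008,0.001,0,0.001,-0.086,0.6,
0.013,0.009,0.001,0.001,-0,-0.086,0.6,
0.013,0.01,0.002,-0,0,-0.086,0.6,
0.011,0.011,0.001,0,0,-0.086,0.6,
0.011,0.011,0.001,0.001,0.001,-0.086,0.6,
0.01,0.013,0.001,0,-0,-0.086,0.6,

0.008,0.014,0.002,0.001,-0,-0.086,0.6,
0.007,0.014,0.001,0,0,-0.086,0.6,
0.006,0.015,0.001,0,0,-0.086,0.6,
0.005,0.015,0.002,0.001,0.001,-0.086,0.6,
0.003,0.016,0.001,0,-0,-0.086,0.6,
0.002,0.015,0.001,0.001,0,-0.087,0.6,
```

Emit:
arm_command(
  commands=[0.015, 0.005, 0.001, 0, 0, -0.086, 0.4, 0.015, 0.006, 0.002, 0, 0, -0.086, 0.4, 0.014, 0.008, 0.001, 0, 0, -0.086, 0.4, 0.013, 0.009, 0.001, 0, 0, -0.086, 0.4, 0.013, 0.01, 0.002, 0, 0, -0.086, 0.4, 0.011, 0.011, 0.001, 0, 0, -0.086, 0.4, 0.011, 0.011, 0.001, 0, 0, -0.086, 0.4, 0.01, 0.013, 0.001, 0, 0, -0.086, 0.4],
)

```text
clock: 22.5
position: [0.5466, -0.0692, 0.3138]
ee_rot: [[-0.637, 0.771, -0.002], [0.771, 0.637, 0.001], [0.002, -0.001, -1.0]]
wrist_force: [-0.0, 0.2, -0.6]
grip_width: 0.703
grip_force: 0.0
```

Emit:
arm_command(
  commands=[0.008, 0.014, 0.002, 0, 0, -0.086, 0.4, 0.007, 0.014, 0.001, 0, 0, -0.086, 0.4, 0.006, 0.015, 0.001, 0, 0, -0.086, 0.4, 0.005, 0.015, 0.002, 0, 0, -0.086, 0.4, 0.003, 0.016, 0.001, 0, 0, -0.086, 0.4, 0.002, 0.015, 0.001, 0, 0, -0.087, 0.4, 0, 0, 0, 0, 0, 0, 0.4],
)

```text
clock: 23.2
position: [0.5781, 0.0225, 0.3057]
ee_rot: [[-0.936, 0.353, -0.002], [0.353, 0.936, 0.002], [0.003, 0.001, -1.0]]
wrist_force: [0.0, 1.0, 0.8]
grip_width: 0.701
grip_force: 0.0
```

```bash
cat >> lib.py <<'E'
def goto_rows(p1,yaw,n,claw):
    s=observe();print("pos",np.round(s["position"],4),"yaw",np.degrees(np.arctan2(s["ee_rot"][1][1],s["ee_rot"][0][1])).round(1));rows(p1,yawR(yaw),n,claw)
E
python3 - <<'E'
from lib import *
s,im=snap("wrist","w12.png")
for c in blobs(im,(85,120,60),(100,255,255),100): print("teal",c.reshape(-1,2).mean(0).round(),rect(c,.02,"wrist",s))
goto_rows([.5787,.0201,.170],69,6,.4)
E
```

```text
teal [281. 258.] [660.   20.2  61.4  41.3 -88. ]
teal [252. 186.] [574.3  19.8  61.8  35.1 -19.7]
pos [0.5779 0.0207 0.306 ] yaw 69.0
-0,-0,0.023,0,-0,0,0.4,
-0,-0,0.022,0,-0.001,0,0.4,
-0.001,-0,0.023,0,0,0,0.4,
0,-0,0.023,0,-0,0,0.4,
0,-0,0.022,0,-0.001,0,0.4,
-0,-0,0.023,0,0,0.001,0.4,
```

Emit:
arm_command(
  commands=[0, 0, 0.025, 0, 0, 0, 0.4, 0, 0, 0.025, 0, 0, 0, 0.4, 0, 0, 0.025, 0, 0, 0, 0.4, 0, 0, 0.025, 0, 0, 0, 0.4, 0, 0, 0.02, 0, 0, 0, 0.4, 0, 0, 0.007, 0, 0, 0, 0.4, 0, 0, 0, 0, 0, 0, 0.1, 0, 0, 0, 0, 0, 0, -0.1],
)

```text
clock: 24.05
position: [0.5787, 0.019, 0.1815]
ee_rot: [[-0.933, 0.36, 0.002], [0.36, 0.933, 0.0], [-0.002, 0.001, -1.0]]
wrist_force: [0.1, 0.3, -0.3]
grip_width: 0.446
grip_force: 0.0
```

Emit:
arm_command(
  commands=[0, 0, 0, 0, 0, 0, -0.3, 0, 0, 0, 0, 0, 0, -1, 0, 0, 0, 0, 0, 0, -1, 0, 0, -0.01, 0, 0, 0, -1, 0, 0, -0.03, 0, 0, 0, -1, 0, 0, -0.035, 0, 0, 0, -1, 0, 0, -0.035, 0, 0, 0, -1, 0, 0, 0, 0, 0, 0, -1],
)

```text
clock: 24.85
position: [0.58, 0.0192, 0.2968]
ee_rot: [[-0.933, 0.359, 0.01], [0.359, 0.933, 0.002], [-0.009, 0.006, -1.0]]
wrist_force: [1.3, -0.8, -0.9]
grip_width: 0.396
grip_force: 60.0
```

```bash
python3 - <<'E'
from lib import *
goto_rows([.593,-.113,.30],90,8,-1)
s,t=snap("top")
for c in blobs(t,(85,120,60),(100,255,255),20): print("teal",c.reshape(-1,2).mean(0).round(),rect(c,.02,"top"))
E
```

```text
pos [0.58   0.0192 0.2968] yaw 69.0
-0.007,-0.015,-0,0,0.001,-0.046,-1,
-0.007,-0.015,-0.001,0.001,0.001,-0.046,-1,
-0.006,-0.015,-0,0,0.002,-0.046,-1,
-0.006,-0.016,-0.001,0.001,0.001,-0.046,-1,
-0.004,-0.016,-0,0,0.001,-0.045,-1,
-0.004,-0.016,-0.001,0.001,0.001,-0.046,-1,
-0.003,-0.017,0,0,0.002,-0.046,-1,
-0.003,-0.016,-0,0.001,0.001,-0.046,-1,

teal [360. 268.] [ 399.2 -289.2  143.1   94.2   -1.9]
```

Emit:
arm_command(
  commands=[-0.007, -0.015, 0, 0, 0, -0.046, -1, -0.007, -0.015, 0, 0, 0.001, -0.046, -1, -0.006, -0.015, 0, 0, 0.001, -0.046, -1, -0.006, -0.015, 0, 0, 0.001, -0.046, -1, -0.004, -0.015, 0, 0, 0.001, -0.045, -1, -0.004, -0.015, 0, 0, 0.001, -0.046, -1, -0.003, -0.016, 0, 0, 0.001, -0.046, -1, -0.003, -0.016, 0, 0, 0.001, -0.046, -1],
)

```text
clock: 25.7
position: [0.592, -0.1091, 0.2895]
ee_rot: [[-1.0, -0.002, -0.008], [-0.002, 1.0, 0.002], [0.008, 0.002, -1.0]]
wrist_force: [0.2, 0.3, -0.4]
grip_width: 0.398
grip_force: 59.9
```

```bash
python3 - <<'E'
from lib import *
goto_rows([.593,-.1075,.245],90,5,-1)
E
```

```text
pos [ 0.592  -0.1091  0.2895] yaw 90.1
-0,0,0.009,0,-0.002,0,-1,
-0.001,0.001,0.009,0.001,-0.001,0.001,-1,
0,-0,0.009,0,-0.002,0,-1,
0,0,0.009,0.001,-0.001,0.001,-1,
-0,0.001,0.009,0,-0.002,0,-1,
```

Emit:
arm_command(
  commands=[0, 0, 0.009, 0, -0.001, 0, -1, 0, 0.001, 0.009, 0, -0.001, 0, -1, 0, 0, 0.009, 0, -0.001, 0, -1, 0, 0, 0.009, 0, -0.001, 0, -1, 0, 0.001, 0.009, 0, -0.002, 0, -1, 0, 0, 0, 0, 0, 0, -1],
)

```text
clock: 26.3
position: [0.5917, -0.1058, 0.2436]
ee_rot: [[-1.0, -0.001, -0.003], [-0.001, 1.0, 0.002], [0.003, 0.002, -1.0]]
wrist_force: [-0.2, 0.7, -0.5]
grip_width: 0.396
grip_force: 59.9
```

Emit:
arm_command(
  commands=[0, 0, 0, 0, 0, 0, -0.15, 0, 0, 0, 0, 0, 0, -0.05, 0, 0, 0, 0, 0, 0, -0.05, 0, 0, -0.03, 0, 0, 0, -0.05, 0, 0, -0.035, 0, 0, 0, -0.05, 0, 0, -0.035, 0, 0, 0, 0],
)

```text
clock: 26.9
position: [0.5921, -0.107, 0.3469]
ee_rot: [[-1.0, 0.0, 0.0], [0.0, 1.0, 0.002], [-0.0, 0.002, -1.0]]
wrist_force: [1.2, -0.4, 1.0]
grip_width: 0.498
grip_force: 0.0
```

```bash
python3 - <<'E'
from lib import *
goto_rows([.667,.021,.33],0,16,.1)
E
```

```text
pos [ 0.5921 -0.107   0.3469] yaw 90.0
-0.005,0.008,0.001,0,-0,0.098,0.1,
-0.004,0.008,0.001,0,-0,0.098,0.1,
-0.003,0.009,0.001,0,-0,0.099,0.1,
-0.002,0.009,0.001,0,-0,0.098,0.1,
-0.001,0.009,0.001,0,-0,0.098,0.1,
-0,0.009,0.001,0,-0.001,0.098,0.1,
0,0.01,0.001,0,0,0.098,0.1,
0.002,0.009,0.002,0.001,0,0.098,0.1,

0.002,0.009,0.001,-0,0,0.099,0.1,
0.003,0.009,0.001,-0,0,0.098,0.1,
0.004,0.008,0.001,-0,0,0.098,0.1,
0.005,0.008,0.001,-0,0,0.098,0.1,
0.006,0.007,0.001,0,-0,0.098,0.1,
0.006,0.007,0.001,0,-0,0.098,0.1,
0.007,0.006,0.001,0,-0,0.099,0.1,
0.007,0.006,0.001,0,-0,0.098,0.1,
```

Emit:
arm_command(
  commands=[-0.005, 0.008, 0.001, 0, 0, 0.098, 0.1, -0.004, 0.008, 0.001, 0, 0, 0.098, 0.1, -0.003, 0.009, 0.001, 0, 0, 0.099, 0.1, -0.002, 0.009, 0.001, 0, 0, 0.098, 0.1, -0.001, 0.009, 0.001, 0, 0, 0.098, 0.1, 0, 0.009, 0.001, 0, 0, 0.098, 0.1, 0, 0.01, 0.001, 0, 0, 0.098, 0.1, 0.002, 0.009, 0.002, 0, 0, 0.098, 0.1],
)

```text
clock: 27.7
position: [0.6299, -0.0423, 0.3372]
ee_rot: [[-0.705, 0.71, 0.001], [0.71, 0.705, 0.002], [0.0, 0.002, -1.0]]
wrist_force: [0.1, 0.2, -0.3]
grip_width: 0.548
grip_force: 0.0
```

Emit:
arm_command(
  commands=[0.002, 0.009, 0.001, 0, 0, 0.099, 0.1, 0.003, 0.009, 0.001, 0, 0, 0.098, 0.1, 0.004, 0.008, 0.001, 0, 0, 0.098, 0.1, 0.005, 0.008, 0.001, 0, 0, 0.098, 0.1, 0.006, 0.007, 0.001, 0, 0, 0.098, 0.1, 0.006, 0.007, 0.001, 0, 0, 0.098, 0.1, 0.007, 0.006, 0.001, 0, 0, 0.099, 0.1, 0.007, 0.006, 0.001, 0, 0, 0.098, 0.1],
)

```text
clock: 28.5
position: [0.6678, 0.0212, 0.3292]
ee_rot: [[0.004, 1.0, 0.001], [1.0, -0.004, 0.002], [0.002, 0.001, -1.0]]
wrist_force: [-0.6, -0.7, -0.0]
grip_width: 0.552
grip_force: 0.0
```

```bash
python3 - <<'E'
from lib import *
s,im=snap("wrist","w13.png")
for c in blobs(im,(85,120,60),(100,255,255),100): print("teal",c.reshape(-1,2).mean(0).round(),rect(c,.02,"wrist",s),rect(c,.077,"wrist",s))
_,t=snap("top")
for c in blobs(t,(85,120,60),(100,255,255),20): print("top",c.reshape(-1,2).mean(0).round(),rect(c,.02,"top"),rect(c,.077,"top"))
goto_rows([.666,.021,.182],0,6,.1)
E
```

```text
teal [206. 311.] [ 605.1 -148.1   28.    10.    86.8] [617.8 -98.2  22.2   8.   86.8]
teal [254. 179.] [666.4  21.   62.9  34.8 -88.1] [666.5  36.2  49.9  27.7 -88.1]
top [361. 268.] [ 399.5 -290.2  143.1   94.    -1.2] [ 398.4 -275.   135.4   88.9   -1.2]
top [293. 193.] [ 603.5 -108.8   63.7   34.1   -0.9] [ 591.2 -103.5   60.3   32.3   -0.9]
top [254. 171.] [6.701e+02 2.300e+00 3.570e+01 2.870e+01 4.000e-01] [6.542e+02 1.600e+00 3.380e+01 2.710e+01 4.000e-01]
pos [0.6681 0.0226 0.3286] yaw 0.1
-0,-0,0.024,0,-0,0,0.1,
-0.001,-0.001,0.025,0,-0.001,0,0.1,
0,-0,0.024,0,-0,0,0.1,
-0,-0,0.025,0,-0,0.001,0.1,
-0.001,-0.001,0.024,0,-0.001,-0,0.1,
0,-0,0.025,0,-0,-0,0.1,
```

View pics/w13.png

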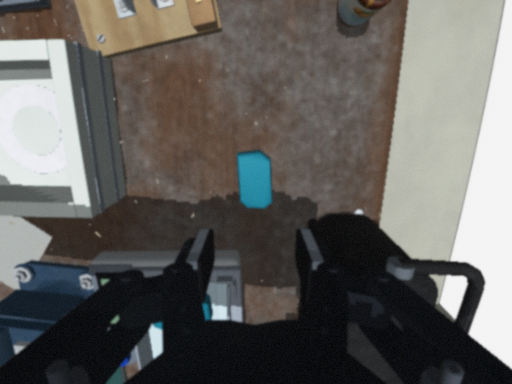

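The wrist view shows piece B at (254,179), centred between the fingers. The radio's corner is at (345,218), so I'll grip 9 mm farther from it, in the +y half of the piece.

Emit:
arm_command(
  commands=[0.008, -0.002, 0, 0, 0, 0, 0.1, 0, 0, 0.03, 0, 0, 0, 0.1, 0, 0, 0.03, 0, 0, 0, 0.1, 0, 0, 0.03, 0, 0, 0, 0.1, 0, 0, 0.03, 0, 0, 0, 0.1, 0, 0, 0.02, 0, 0, 0, 0.1, 0, 0, 0.006, 0, 0, 0, 0.1, 0, 0, 0, 0, 0, 0, 0.1],
)

```text
clock: 29.4
position: [0.6653, 0.029, 0.1824]
ee_rot: [[-0.001, 1.0, -0.001], [1.0, 0.001, 0.002], [0.002, -0.001, -1.0]]
wrist_force: [0.9, 0.3, 0.5]
grip_width: 0.551
grip_force: 0.0
```

Emit:
arm_command(
  commands=[0, 0, 0, 0, 0, 0, -0.1, 0, 0, 0, 0, 0, 0, -0.3, 0, 0, 0, 0, 0, 0, -1, 0, 0, 0, 0, 0, 0, -1, 0, 0, -0.01, 0, 0, 0, -1, 0, 0, -0.03, 0, 0, 0, -1, 0, 0, -0.035, 0, 0, 0, -1, 0, 0, -0.035, 0, 0, 0, -1],
)

```text
clock: 30.2
position: [0.6654, 0.0288, 0.2947]
ee_rot: [[0.0, 1.0, 0.0], [1.0, -0.0, 0.002], [0.002, 0.0, -1.0]]
wrist_force: [1.1, 0.6, -0.6]
grip_width: 0.398
grip_force: 59.5
```

```bash
python3 - <<'E'
from lib import *
goto_rows([.580,-.1585,.30],90,16,-1)
E
```

```text
pos [0.6654 0.0288 0.2947] yaw -0.0
-0.012,-0.005,-0,0,-0,-0.098,-1,
-0.011,-0.007,-0.001,0,-0,-0.098,-1,
-0.01,-0.007,-0,0,-0,-0.099,-1,
-0.01,-0.009,-0,0,-0,-0.098,-1,
-0.009,-0.009,-0.001,0,-0,-0.098,-1,
-0.007,-0.01,-0,0.001,-0,-0.098,-1,
-0.007,-0.011,-0,-0,-0,-0.098,-1,
-0.006,-0.012,-0.001,-0,-0,-0.098,-1,

-0.004,-0.012,-0,-0,-0.001,-0.099,-1,
-0.004,-0.012,-0,0,0,-0.098,-1,
-0.002,-0.013,-0.001,0,0,-0.098,-1,
-0,-0.013,-0,0,0,-0.098,-1,
-0,-0.013,-0,0,0,-0.098,-1,
0.002,-0.013,-0.001,0,0,-0.099,-1,
0.003,-0.012,-0,0,0,-0.098,-1,
0.004,-0.012,-0,0,0,-0.098,-1,
```

Emit:
arm_command(
  commands=[-0.012, -0.005, 0, 0, 0, -0.098, -1, -0.011, -0.007, 0, 0, 0, -0.098, -1, -0.01, -0.007, 0, 0, 0, -0.099, -1, -0.01, -0.009, 0, 0, 0, -0.098, -1, -0.009, -0.009, 0, 0, 0, -0.098, -1, -0.007, -0.01, 0, 0, 0, -0.098, -1, -0.007, -0.011, 0, 0, 0, -0.098, -1, -0.006, -0.012, 0, 0, 0, -0.098, -1],
)

```text
clock: 31.0
position: [0.6227, -0.0655, 0.2936]
ee_rot: [[-0.71, 0.704, 0.001], [0.704, 0.71, 0.002], [0.0, 0.002, -1.0]]
wrist_force: [1.3, 0.2, -0.9]
grip_width: 0.393
grip_force: 59.5
```

Emit:
arm_command(
  commands=[-0.004, -0.012, 0, 0, 0, -0.099, -1, -0.004, -0.012, 0, 0, 0, -0.098, -1, -0.002, -0.013, 0, 0, 0, -0.098, -1, 0, -0.013, 0, 0, 0, -0.098, -1, 0, -0.013, 0, 0, 0, -0.098, -1, 0.002, -0.013, 0, 0, 0, -0.099, -1, 0.001, -0.012, 0, 0, 0, -0.098, -1, 0.001, -0.012, 0, 0, 0, -0.098, -1],
)

```text
clock: 31.8
position: [0.5846, -0.1595, 0.2934]
ee_rot: [[-1.0, -0.004, 0.001], [-0.004, 1.0, 0.001], [-0.001, 0.001, -1.0]]
wrist_force: [0.5, 0.4, -0.6]
grip_width: 0.396
grip_force: 59.5
```

```bash
python3 - <<'E'
from lib import *
s,im=snap("wrist","w14.png")
for c in blobs(im,(85,120,60),(100,255,255),60): print(c.reshape(-1,2).mean(0).round(),rect(c,.077,"wrist",s))
goto_rows([.585,-.160,.248],90,4,-1)
E
```

```text
[254. 250.] [ 617.  -160.2   90.1   49.3    3.5]
[324. 213.] [ 5.857e+02 -1.100e+02  6.130e+01  3.570e+01  2.000e-01]
pos [ 0.584  -0.1621  0.2936] yaw 90.4
-0,0.001,0.011,-0,0,0.002,-1,
-0.001,0,0.012,-0,0,0.001,-1,
0,0.001,0.011,-0,0.001,0.002,-1,
-0,0,0.012,-0,-0,0.002,-1,
```

Emit:
arm_command(
  commands=[0, 0.001, 0.011, 0, 0, 0.002, -1, -0.001, 0, 0.012, 0, 0, 0.002, -1, 0, 0, 0.011, 0, 0, 0.002, -1, 0, 0, 0.005, 0, 0, 0, -1, 0, 0, 0, 0, 0, 0, -1],
)

```text
clock: 32.35
position: [0.5857, -0.1569, 0.2518]
ee_rot: [[-1.0, 0.006, -0.002], [0.006, 1.0, 0.002], [0.002, 0.002, -1.0]]
wrist_force: [0.6, -1.0, -1.1]
grip_width: 0.391
grip_force: 59.5
```

Emit:
arm_command(
  commands=[0, 0, 0, 0, 0, 0, -0.15, 0, 0, 0, 0, 0, 0, -0.12, 0, 0, 0, 0, 0, 0, -0.12, 0, 0, -0.03, 0, 0, 0, -0.12, 0, 0, -0.035, 0, 0, 0, -0.12, 0, 0, -0.035, 0, 0, 0, 0],
)

```text
clock: 32.95
position: [0.5858, -0.1579, 0.3548]
ee_rot: [[-1.0, 0.006, 0.0], [0.006, 1.0, 0.002], [-0.0, 0.002, -1.0]]
wrist_force: [0.2, -0.3, 0.5]
grip_width: 0.5
grip_force: 0.0
```

```bash
python3 - <<'E'
from lib import *
d=np.load("pan.npz");RT,t=d["R"],d["t"]
R1=np.array([[0,1,0],[-1,0,0],[0,0,1.]])@RT.T;q=np.array([.593,-.1405,.0542])-R1@t;np.savez("seat.npz",R=R1,p=q);print(q)
s,w=snap("wrist","w15.png")
for c in blobs(w,(85,120,60),(100,255,255),60): print(c.reshape(-1,2).mean(0).round(),rect(c,.077,"wrist",s))
rows(q-R1[:,2]*.09,R1,16,0)
E
```

```text
[ 0.59023309 -0.31487123  0.21899656]
[255. 193.] [ 589.1 -158.    61.4   34.1    0.6]
[306. 190.] [ 5.863e+02 -1.092e+02  6.090e+01  3.480e+01  2.000e-01]
-0,-0.013,0.004,-0.029,0.03,0.095,0,
-0.002,-0.013,0.004,-0.03,0.031,0.095,0,
-0.003,-0.013,0.004,-0.029,0.03,0.095,0,
-0.004,-0.013,0.003,-0.029,0.03,0.096,0,
-0.005,-0.012,0.002,-0.03,0.03,0.095,0,
-0.007,-0.012,0.002,-0.029,0.03,0.095,0,
-0.008,-0.011,0.001,-0.029,0.031,0.095,0,
-0.009,-0.01,0.001,-0.03,0.03,0.095,0,

-0.01,-0.01,0,-0.029,0.03,0.095,0,
-0.01,-0.008,0,-0.029,0.03,0.095,0,
-0.012,-0.007,-0.001,-0.03,0.031,0.095,0,
-0.012,-0.007,-0.001,-0.029,0.03,0.096,0,
-0.013,-0.005,-0.002,-0.029,0.03,0.095,0,
-0.012,-0.003,-0.003,-0.03,0.03,0.095,0,
-0.014,-0.003,-0.003,-0.029,0.031,0.095,0,
-0.013,-0.001,-0.003,-0.029,0.03,0.095,0,
```

Both pieces lie flat in the pan. I'll go back to the handle.

Emit:
arm_command(
  commands=[0, -0.013, 0.004, -0.029, 0.03, 0.095, 0, -0.002, -0.013, 0.004, -0.03, 0.031, 0.095, 0, -0.003, -0.013, 0.004, -0.029, 0.03, 0.095, 0, -0.004, -0.013, 0.003, -0.029, 0.03, 0.096, 0, -0.005, -0.012, 0.002, -0.03, 0.03, 0.095, 0, -0.007, -0.012, 0.002, -0.029, 0.03, 0.095, 0, -0.008, -0.011, 0.001, -0.029, 0.031, 0.095, 0, -0.009, -0.01, 0.001, -0.03, 0.03, 0.095, 0],
)

```text
clock: 33.8
position: [0.5874, -0.2623, 0.319]
ee_rot: [[-0.693, 0.71, -0.128], [0.655, 0.694, 0.299], [0.301, 0.123, -0.946]]
wrist_force: [0.5, 0.2, 0.2]
grip_width: 0.501
grip_force: 0.0
```

Emit:
arm_command(
  commands=[-0.01, -0.01, 0, -0.029, 0.03, 0.095, 0, -0.01, -0.008, 0, -0.029, 0.03, 0.095, 0, -0.012, -0.007, -0.001, -0.03, 0.031, 0.095, 0, -0.012, -0.007, -0.001, -0.029, 0.03, 0.096, 0, -0.013, -0.005, -0.002, -0.029, 0.03, 0.095, 0, -0.012, -0.003, -0.003, -0.03, 0.03, 0.095, 0, -0.014, -0.003, -0.003, -0.029, 0.031, 0.095, 0, -0.013, -0.001, -0.003, -0.029, 0.03, 0.095, 0],
)

```text
clock: 34.6
position: [0.5883, -0.3662, 0.2836]
ee_rot: [[0.015, 1.0, -0.003], [0.819, -0.011, 0.573], [0.573, -0.011, -0.819]]
wrist_force: [-0.4, -0.9, -0.4]
grip_width: 0.498
grip_force: 0.0
```

```bash
python3 - <<'E'
from lib import *
d=np.load("seat.npz");R1=d["R"];q=np.array([.5924,-.3145,.2189])
s,w=snap("wrist","w16.png");print(s["position"],np.round(s["ee_rot"],3))
rows(q,R1,6,0)
# tracked handle: dark strip at rows near; predicted handle end & tip
g=cv2.cvtColor(w,cv2.COLOR_RGB2GRAY)
for r in (190,200,210,220,230):print(r,g[r,236:276:2].tolist())
print(proj([q+R1[:,2]*.155],"wrist",s))
E
```

```text
[ 0.58832081 -0.36618158  0.28357241] [[ 0.015  1.    -0.003]
 [ 0.819 -0.011  0.573]
 [ 0.573 -0.011 -0.819]]
0.001,0.001,0.014,-0.001,-0.001,-0.003,0,
0.002,0.001,0.014,-0.001,-0,-0.003,0,
0.001,0.001,0.013,-0.001,-0.001,-0.003,0,
0.001,0.001,0.014,-0,-0,-0.003,0,
0.002,0,0.014,-0.001,-0.001,-0.004,0,
0.001,0.001,0.014,-0.001,-0,-0.003,0,
190 [241, 244, 245, 245, 244, 226, 211, 201, 133, 56, 60, 68, 68, 62, 59, 57, 92, 222, 237, 238]
200 [138, 137, 137, 137, 137, 130, 131, 126, 92, 50, 57, 66, 66, 66, 61, 54, 53, 115, 131, 131]
210 [102, 103, 97, 100, 98, 102, 106, 104, 80, 47, 55, 62, 64, 58, 63, 53, 49, 78, 97, 96]
220 [160, 152, 160, 162, 155, 152, 158, 147, 105, 45, 52, 60, 56, 59, 58, 58, 45, 91, 133, 131]
230 [167, 160, 155, 157, 155, 144, 142, 146, 147, 143, 123, 72, 67, 62, 66, 78, 108, 140, 144, 150]
[[262.97257471 195.75518209]]
```

Emit:
arm_command(
  commands=[0.001, 0.001, 0.014, -0.001, -0.001, -0.003, 0, 0.002, 0.001, 0.014, -0.001, 0, -0.003, 0, 0.001, 0.001, 0.013, -0.001, -0.001, -0.003, 0, 0.001, 0, 0.014, 0, 0, -0.003, 0, 0.002, 0, 0.014, -0.001, -0.001, -0.004, 0, 0.001, 0, 0.014, -0.001, 0, -0.003, 0, 0, 0, 0, 0, 0, 0, -0.3, 0, 0, 0, 0, 0, 0, -0.5],
)

```text
clock: 35.45
position: [0.5912, -0.3112, 0.22]
ee_rot: [[-0.008, 1.0, 0.0], [0.821, 0.006, 0.57], [0.57, 0.005, -0.821]]
wrist_force: [-1.1, 0.0, 0.8]
grip_width: 0.248
grip_force: 0.0
```

Emit:
arm_command(
  commands=[0, 0, 0, 0, 0, 0, -0.6, 0, 0, 0, 0, 0, 0, -0.7, 0, 0, 0, 0, 0, 0, -1, 0, 0, 0, 0, 0, 0, -1, 0, 0, 0, 0, 0, 0, -1],
)

```text
clock: 35.95
position: [0.5911, -0.3123, 0.2209]
ee_rot: [[-0.008, 1.0, 0.002], [0.822, 0.005, 0.569], [0.569, 0.006, -0.822]]
wrist_force: [1.0, -3.6, 5.1]
grip_width: 0.153
grip_force: 60.1
```

```bash
python3 - <<'E'
from lib import *
s,w=snap("wrist","w17.png");R=np.array(s["ee_rot"]);p=np.array(s["position"]);print(p,R.round(3))
w5=cv2.imread("pics/w5.png")[:,:,::-1]
# compare rear-wall row / sides with the first grip
for im in (w5,w):
    g=cv2.cvtColor(np.ascontiguousarray(im),cv2.COLOR_RGB2GRAY);print(g[190:235:3,225].tolist(),g[190:235:3,285].tolist())
# lift plan: pan level up .12 in world
print((R.T@[0,0,.02]).round(4))
d=np.load("pan.npz");np.savez("grip2.npz",R=R,p=p)
E
```

```text
[ 0.59112122 -0.31225196  0.22089191] [[-0.008  1.     0.002]
 [ 0.822  0.005  0.569]
 [ 0.569  0.006 -0.822]]
[246, 245, 246, 246, 244, 194, 154, 108, 106, 104, 110, 105, 96, 101, 113] [242, 242, 243, 242, 240, 192, 151, 101, 101, 102, 111, 113, 107, 105, 102]
[188, 214, 254, 254, 254, 254, 236, 218, 130, 131, 124, 138, 141, 139, 200] [207, 253, 254, 254, 254, 254, 245, 224, 134, 130, 128, 136, 142, 142, 200]
[ 0.0114  0.0001 -0.0164]
```

```bash
python3 - <<'E'
from lib import *
def tri(pt,ps):
    K=[]
    for cam,p in (("top",pt),("scene",ps)):
        _,_,R,c=pose(cam);d=ray([p],-.1,cam)[0]-c;K.append((c,d/np.linalg.norm(d)))
    A=sum(np.eye(3)-np.outer(d,d) for c,d in K);b=sum((np.eye(3)-np.outer(d,d))@c for c,d in K);return np.linalg.solve(A,b).round(3)
f=lambda u,v:(130+u/2.8,120+v/2.8)
print("vise top plate",tri(f(520,365),(286,262)),"moving jaw",tri(f(510,500),(241,302)))
s=observe();R=np.array(s["ee_rot"]);p=np.array(s["position"])
Rp=np.array([[0,1,0],[-1,0,0],[0,0,1.]]);RT=R.T@Rp;t=R.T@(np.array([.593,-.1405,.0542])-p);np.savez("pan2.npz",R=RT,t=t)
def tool(lip,tilt):   # pan pose from lip point and tilt (lip +Y down)
    Q=Ro.from_euler("x",-tilt,degrees=True).as_matrix()@Rp
    R1=Q@RT.T;o=np.array(lip)-Q@[-.06,0,0];return o-R1@t,R1
L0=[.593,-.0805,.0542]
A=tool(L0,0);B=tool([.593,-.0805,.20],0)
C=tool([.444,.045,.20],0);D=tool([.444,.045,.20],18)
for n,a in zip("ABCD",(A,B,C,D)): print(n,a[0].round(3))
print("lift");rows(*B,6,-1);print("over");rows(*C,8,-1,*B)
E
```

```text
vise top plate [ 0.44  -0.16   0.099] moving jaw [ 0.319 -0.144  0.098]
A [ 0.591 -0.312  0.221]
B [ 0.591 -0.312  0.367]
C [ 0.442 -0.187  0.367]
D [ 0.442 -0.124  0.43 ]
lift
0.014,0,-0.02,0,-0,-0,-1,
0.014,0,-0.02,0,-0,-0,-1,
0.013,0,-0.02,0,-0,-0,-1,
0.014,0.001,-0.02,0,-0,-0,-1,
0.014,-0,-0.02,0,-0,-0,-1,
0.014,-0,-0.02,0,-0,-0,-1,
over
0.013,-0.019,0.009,0,-0,-0,-1,
0.013,-0.018,0.009,0,-0,-0,-1,
0.013,-0.019,0.009,0,-0,-0,-1,
0.013,-0.018,0.009,0,-0,-0,-1,
0.013,-0.019,0.008,0,-0,-0,-1,
0.013,-0.018,0.009,0,-0,-0,-1,
0.013,-0.019,0.009,0,-0,-0,-1,
0.013,-0.018,0.009,0,-0,-0,-1,
```

Emit:
arm_command(
  commands=[0.003, 0, -0.005, 0, 0, 0, -1, 0.008, 0, -0.011, 0, 0, 0, -1, 0.014, 0, -0.02, 0, 0, 0, -1, 0.014, 0, -0.021, 0, 0, 0, -1, 0.014, 0, -0.021, 0, 0, 0, -1, 0.014, 0, -0.02, 0, 0, 0, -1, 0.01, 0, -0.014, 0, 0, 0, -1, 0.006, 0, -0.008, 0, 0, 0, -1],
)

```text
clock: 36.8
position: [0.5904, -0.3117, 0.368]
ee_rot: [[-0.009, 1.0, 0.002], [0.822, 0.006, 0.57], [0.57, 0.006, -0.822]]
wrist_force: [0.5, -0.2, -3.1]
grip_width: 0.149
grip_force: 58.9
```

```bash
cat > pour.py <<'E'
from lib import *
d=np.load("pan2.npz");RT,t=d["R"],d["t"];Rp=np.array([[0,1,0],[-1,0,0],[0,0,1.]])
def tool(lip,tilt):
    Q=Ro.from_euler("x",-tilt,degrees=True).as_matrix()@Rp
    R1=Q@RT.T;o=np.array(lip)-Q@[-.06,0,0];return o-R1@t,R1
def panpose():
    s=observe();R=np.array(s["ee_rot"]);p=np.array(s["position"]);Q=R@RT
    print("lip",(p+R@t+Q@[-.06,0,0]).round(4),"tilt",np.degrees(np.arcsin(-Q[2,0]*-1)).round(1),"clock",s["clock"]);return p,R
E
python3 - <<'E'
from pour import *
panpose();s,w=snap("wrist","w18.png")
for c in blobs(w,(85,120,60),(100,255,255),60): print(c.reshape(-1,2).mean(0).round(),cv2.contourArea(c))
w17=cv2.imread("pics/w17.png")[:,:,::-1].copy()
for c in blobs(w17,(85,120,60),(100,255,255),60): print(c.reshape(-1,2).mean(0).round(),cv2.contourArea(c))
rows(*tool([.444,.045,.20],0),10,-1)
E
```

```text
lip [ 0.5921 -0.0798  0.2014] tilt -0.0 clock 36.8
[254. 161.] 4473.0
[251.  98.] 3887.0
[254. 160.] 4404.5
[251.  98.] 3848.5
0.01,-0.015,0.007,0,-0,0,-1,
0.011,-0.015,0.008,0,-0,0,-1,
0.01,-0.014,0.007,0,-0,0.001,-1,
0.01,-0.015,0.007,0,-0,-0,-1,
0.01,-0.015,0.007,0,-0,-0,-1,
0.011,-0.015,0.008,0,-0,0,-1,
0.01,-0.014,0.007,0,-0,0,-1,
0.01,-0.015,0.007,0,-0,0.001,-1,

0.01,-0.015,0.007,0,-0,-0,-1,
0.011,-0.015,0.008,0,-0,-0,-1,
```

The loaded pan is held without slip and the force shows the full weight. I'll carry it over the mould.

Emit:
arm_command(
  commands=[0.004, -0.005, 0.003, 0, 0, 0, -1, 0.008, -0.012, 0.006, 0, 0, 0, -1, 0.012, -0.017, 0.008, 0, 0, 0, -1, 0.012, -0.018, 0.009, 0, 0, 0, -1, 0.012, -0.017, 0.009, 0, 0, 0, -1, 0.012, -0.017, 0.009, 0, 0, 0, -1, 0.012, -0.017, 0.008, 0, 0, 0, -1, 0.011, -0.017, 0.008, 0, 0, 0, -1],
)

```text
clock: 37.65
position: [0.4685, -0.2086, 0.3618]
ee_rot: [[-0.007, 1.0, -0.002], [0.821, 0.007, 0.571], [0.571, 0.002, -0.821]]
wrist_force: [-0.4, 0.7, -2.5]
grip_width: 0.149
grip_force: 58.8
```

Emit:
arm_command(
  commands=[0.01, -0.014, 0.007, 0, 0, 0, -1, 0.007, -0.01, 0.005, 0, 0, 0, -1, 0.004, -0.004, 0.002, 0, 0, 0, -1, 0, 0, 0, 0, 0, 0, -1],
)

```text
clock: 38.05
position: [0.4412, -0.1841, 0.3632]
ee_rot: [[-0.008, 1.0, -0.001], [0.821, 0.007, 0.571], [0.571, 0.004, -0.821]]
wrist_force: [-0.2, -0.1, -2.7]
grip_width: 0.149
grip_force: 58.8
```

```bash
python3 - <<'E'
from pour import *
p,R=panpose()
s,w=snap("wrist","w19.png")
for c in blobs(w,(85,120,60),(100,255,255),60): print(c.reshape(-1,2).mean(0).round(),cv2.contourArea(c))
# tilt to 17 deg in place, then down
q=p;Rq=R
for i in range(8):
    a=tool([.444,.045,.20-.0*i],17*(i+1)/8);rows(*a,1,-1,q,Rq);q,Rq=a
print()
rows(*tool([.444,.045,.087],17),6,-1,q,Rq)
E
```

```text
lip [0.4422 0.0481 0.1971] tilt -0.1 clock 38.05
[255. 161.] 4471.5
[252.  99.] 3878.5
0.01,0.001,-0.008,-0.003,-0.04,0,-1,
0.01,0,-0.003,0,-0.037,-0,-1,
0.01,0,-0.003,0,-0.037,-0,-1,
0.01,0,-0.003,0,-0.037,-0,-1,
0.01,0,-0.003,0,-0.037,-0,-1,
0.01,0,-0.003,0,-0.037,-0,-1,
0.01,0,-0.003,0,-0.037,-0,-1,
0.01,0,-0.003,0,-0.037,-0,-1,

-0.006,-0,0.018,-0,0,-0,-1,
-0.005,-0,0.018,-0,0,-0,-1,
-0.006,-0,0.018,-0,0,-0,-1,
-0.006,-0,0.018,-0,0,-0,-1,
-0.006,-0,0.018,-0,0,-0,-1,
-0.005,-0,0.018,-0,0,-0,-1,
```

Emit:
arm_command(
  commands=[0.01, 0.001, -0.005, 0, -0.037, 0, -1, 0.01, 0, -0.003, 0, -0.037, 0, -1, 0.01, 0, -0.003, 0, -0.037, 0, -1, 0.01, 0, -0.003, 0, -0.037, 0, -1, 0.01, 0, -0.003, 0, -0.037, 0, -1, 0.01, 0, -0.003, 0, -0.037, 0, -1, 0.01, 0, -0.003, 0, -0.037, 0, -1, 0.01, 0, -0.003, 0, -0.037, 0, -1],
)

```text
clock: 38.9
position: [0.4424, -0.1262, 0.4233]
ee_rot: [[-0.006, 1.0, 0.002], [0.953, 0.005, 0.304], [0.304, 0.004, -0.953]]
wrist_force: [0.4, 0.2, -3.1]
grip_width: 0.15
grip_force: 58.8
```

```bash
python3 - <<'E'
from pour import *
p,R=panpose()
s,w=snap("wrist","w20.png");_,t=snap("top");_,sc=snap("scene")
for c in blobs(w,(85,120,60),(100,255,255),60): print(c.reshape(-1,2).mean(0).round(),cv2.contourArea(c))
o=np.zeros((600,800,3),np.uint8)
o[:360,:400]=cv2.resize(w[:,40:467,::-1],(400,360));o[:400,400:]=cv2.resize(t[190:310,180:300,::-1],(400,400),interpolation=cv2.INTER_CUBIC)
o[360:,:400]=cv2.resize(sc[150:270,130:330,::-1],(400,240),interpolation=cv2.INTER_CUBIC);cv2.imwrite("pics/c20.png",o)
rows(*tool([.444,.045,.087],17),6,-1)
E
```

```text
lip [0.4444 0.0467 0.1962] tilt 17.0 clock 38.9
[255. 161.] 4500.5
[252.  98.] 3853.5
-0.006,-0,0.017,0,-0,0,-1,
-0.006,-0,0.017,0,-0.001,0,-1,
-0.006,-0,0.018,0,-0,0.001,-1,
-0.006,-0.001,0.017,0,-0.001,-0,-1,
-0.005,0,0.017,0,-0,-0,-1,
-0.006,0,0.017,0.001,-0.001,0,-1,
```

View pics/c20.png

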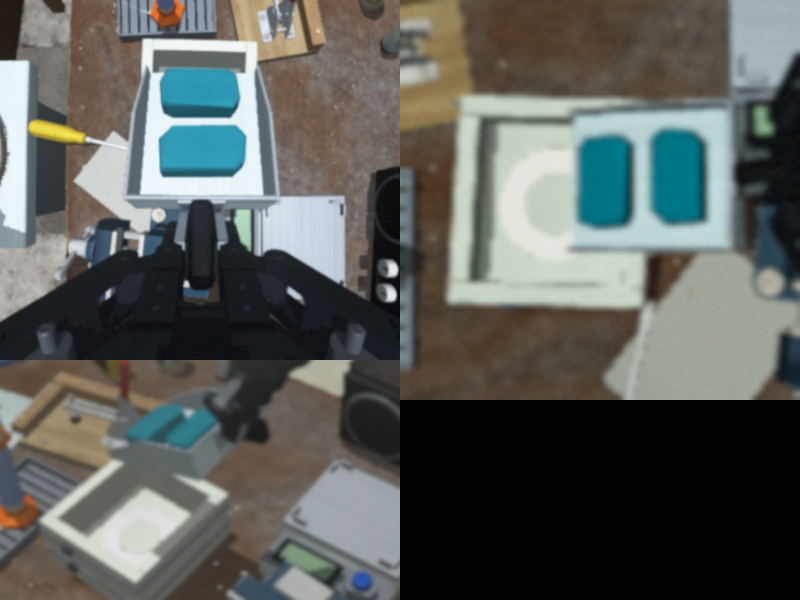

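The view shows both pieces in the pan, which is tilted 17° and centred over the mould (the far wall spans columns 143-257 and the pan is centred at 200). I'll lower it and pour, pivoting about the lip.

Emit:
arm_command(
  commands=[-0.006, 0, 0.017, 0, 0, 0, -1, -0.006, 0, 0.017, 0, 0, 0, -1, -0.006, 0, 0.018, 0, 0, 0, -1, -0.006, 0, 0.017, 0, 0, 0, -1, -0.005, 0, 0.017, 0, 0, 0, -1, -0.006, 0, 0.017, 0, 0, 0, -1, 0, 0, 0, 0, 0, 0, -1],
)

```text
clock: 39.75
position: [0.4417, -0.1286, 0.3119]
ee_rot: [[-0.004, 1.0, -0.002], [0.952, 0.004, 0.307], [0.307, -0.0, -0.952]]
wrist_force: [-1.7, -0.3, -2.2]
grip_width: 0.149
grip_force: 58.8
```

```bash
python3 - <<'E'
from pour import *
q,Rq=panpose()
for i in range(16):
    a=tool([.444,.046,.087],17+46*(i+1)/16);rows(*a,1,-1,q,Rq);q,Rq=a
print(q)
E
```

```text
lip [0.4428 0.045  0.0852] tilt 16.8 clock 39.75
0.016,0.001,-0.006,-0.004,-0.053,-0.004,-1,
0.014,0,-0.004,0,-0.05,-0,-1,
0.014,0,-0.004,0,-0.05,-0,-1,
0.014,0,-0.004,0,-0.05,-0,-1,
0.014,0,-0.004,0,-0.05,-0,-1,
0.014,0,-0.004,0,-0.05,-0,-1,
0.014,0,-0.004,0,-0.05,-0,-1,
0.014,0,-0.004,0,-0.05,-0,-1,
0.014,0,-0.004,0,-0.05,-0,-1,
0.014,0,-0.004,0,-0.05,-0,-1,
0.014,0,-0.004,0,-0.05,-0,-1,
0.014,0,-0.004,0,-0.05,-0,-1,
0.014,0,-0.004,0,-0.05,-0,-1,
0.014,0,-0.004,0,-0.05,-0,-1,
0.014,0,-0.004,0,-0.05,-0,-1,
0.014,0,-0.004,0,-0.05,-0,-1,
[0.44212319 0.08932281 0.36919664]
```

Emit:
arm_command(
  commands=[0.014, 0.001, -0.005, 0, -0.05, 0, -1, 0.014, 0, -0.004, 0, -0.05, 0, -1, 0.014, 0, -0.004, 0, -0.05, 0, -1, 0.014, 0, -0.004, 0, -0.05, 0, -1, 0.014, 0, -0.004, 0, -0.05, 0, -1, 0, 0, 0, 0, 0, 0, -1, 0, 0, 0, 0, 0, 0, -1],
)

```text
clock: 40.45
position: [0.4431, -0.0648, 0.35]
ee_rot: [[-0.006, 1.0, 0.005], [0.998, 0.006, 0.063], [0.063, 0.005, -0.998]]
wrist_force: [0.3, -0.6, -2.2]
grip_width: 0.148
grip_force: 58.8
```

Emit:
arm_command(
  commands=[0.014, 0, -0.004, 0, -0.05, 0, -1, 0.014, 0, -0.004, 0, -0.05, 0, -1, 0.014, 0, -0.004, 0, -0.05, 0, -1, 0.014, 0, -0.004, 0, -0.05, 0, -1, 0, 0, 0, 0, 0, 0, -1, 0, 0, 0, 0, 0, 0, -1],
)

```text
clock: 41.05
position: [0.4427, -0.0093, 0.3646]
ee_rot: [[-0.004, 1.0, 0.004], [0.991, 0.005, -0.137], [-0.137, 0.004, -0.991]]
wrist_force: [-1.3, -0.8, -1.1]
grip_width: 0.147
grip_force: 59.0
```

Emit:
arm_command(
  commands=[0.014, 0, -0.004, 0, -0.05, 0, -1, 0.014, 0, -0.004, 0, -0.05, 0, -1, 0.014, 0, -0.004, 0, -0.05, 0, -1, 0.014, 0, -0.004, 0, -0.05, 0, -1, 0.014, 0, -0.004, 0, -0.05, 0, -1, 0.014, 0, -0.004, 0, -0.05, 0, -1, 0, 0, 0, 0, 0, 0, -1, 0, 0, 0, 0, 0, 0, -1],
)

```text
clock: 41.85
position: [0.4424, 0.0775, 0.3658]
ee_rot: [[-0.002, 1.0, 0.005], [0.906, 0.004, -0.424], [-0.424, 0.003, -0.906]]
wrist_force: [0.9, -0.8, -0.8]
grip_width: 0.15
grip_force: 59.0
```

```bash
python3 - <<'E'
from pour import *
p,R=panpose();print(R@[0,0,1])
s,w=snap("wrist","w21.png");_,t=snap("top","t21.png")
for c in blobs(w,(85,120,60),(100,255,255),60): print("w",c.reshape(-1,2).mean(0).round(),cv2.contourArea(c),rect(c,.035,"wrist",s))
for c in blobs(t,(85,120,60),(100,255,255),15): print("t",c.reshape(-1,2).mean(0).round(),cv2.contourArea(c),rect(c,.035,"top"))
E
```

```text
lip [0.4455 0.0502 0.0816] tilt 59.8 clock 41.85
[ 0.004863   -0.42357393 -0.90584848]
w [256.  11.] 1658.5 [4.437e+02 9.000e+01 6.380e+01 2.100e+01 3.000e-01]
t [360. 268.] 1731.5 [ 398.8 -285.   140.5   92.8   -2.2]
```

```bash
python3 - <<'E'
from pour import *
q,Rq=panpose();L=np.array([.445,.050,.082])
a=tool(L+[0,-.02,.09],60);rows(*a,5,-1);b=a
for i in range(8):
    a=tool(L+[0,-.02-.008*(i+1),.09+.005*(i+1)],60-60*(i+1)/12);rows(*a,1,-1,*b);b=a
print()
for i in range(4):
    a=tool(L+[0.,-.084-.01*(i+1),.13],20-5*(i+1));rows(*a,1,-1,*b);b=a
E
```

```text
lip [0.4457 0.0497 0.082 ] tilt 59.8 clock 41.95
-0.011,0,-0.015,0.001,-0.001,-0.001,-1,
-0.011,0,-0.014,0,-0.001,-0.002,-1,
-0.011,0.001,-0.015,0.001,-0,-0.001,-1,
-0.011,-0,-0.015,0.001,-0.001,-0.001,-1,
-0.011,-0,-0.015,0,-0.001,-0.002,-1,
-0.032,-0,0.008,-0.001,0.087,0,-1,
-0.032,-0,0.007,-0.001,0.087,0,-1,
-0.032,-0,0.007,-0.001,0.087,0,-1,
-0.032,-0,0.006,-0.001,0.087,0,-1,
-0.032,-0,0.005,-0.001,0.087,0,-1,
-0.031,-0,0.004,-0.001,0.087,0,-1,
-0.031,-0,0.004,-0.001,0.087,0,-1,
-0.03,-0,0.003,-0.001,0.087,0,-1,

-0.033,-0,0.007,-0.001,0.087,0,-1,
-0.032,-0,0.006,-0.001,0.087,0,-1,
-0.032,-0,0.005,-0.001,0.087,0,-1,
-0.032,-0,0.004,-0.001,0.087,0,-1,
```

Emit:
arm_command(
  commands=[-0.011, 0, -0.015, 0, 0, 0, -1, -0.011, 0, -0.014, 0, 0, 0, -1, -0.011, 0, -0.015, 0, 0, 0, -1, -0.011, 0, -0.015, 0, 0, 0, -1, -0.011, 0, -0.015, 0, 0, 0, -1, 0, 0, 0, 0, 0, 0, -1],
)

```text
clock: 42.55
position: [0.4422, 0.0586, 0.4588]
ee_rot: [[0.001, 1.0, 0.009], [0.906, 0.003, -0.423], [-0.423, 0.009, -0.906]]
wrist_force: [-0.3, 0.3, -2.0]
grip_width: 0.15
grip_force: 59.0
```

Emit:
arm_command(
  commands=[-0.032, 0, 0.008, 0, 0.087, 0, -1, -0.032, 0, 0.007, 0, 0.087, 0, -1, -0.032, 0, 0.007, 0, 0.087, 0, -1, -0.032, 0, 0.006, 0, 0.087, 0, -1, -0.032, 0, 0.005, 0, 0.087, 0, -1, -0.031, 0, 0.004, 0, 0.087, 0, -1, -0.031, 0, 0.004, 0, 0.087, 0, -1, -0.03, 0, 0.003, 0, 0.087, 0, -1],
)

```text
clock: 43.35
position: [0.4426, -0.1946, 0.4477]
ee_rot: [[-0.006, 1.0, 0.006], [0.966, 0.004, 0.258], [0.258, 0.008, -0.966]]
wrist_force: [0.4, 0.3, -1.2]
grip_width: 0.156
grip_force: 59.0
```

Emit:
arm_command(
  commands=[-0.033, 0, 0.007, 0, 0.087, 0, -1, -0.032, 0, 0.006, 0, 0.087, 0, -1, -0.032, 0, 0.005, 0, 0.087, 0, -1, -0.032, 0, 0.004, 0, 0.087, 0, -1, 0, 0, 0, 0, 0, 0, -1],
)

```text
clock: 43.85
position: [0.4421, -0.3075, 0.3738]
ee_rot: [[0.005, 1.0, -0.001], [0.821, -0.003, 0.571], [0.571, -0.004, -0.821]]
wrist_force: [-0.0, -0.6, -2.7]
grip_width: 0.151
grip_force: 58.9
```

```bash
python3 - <<'E'
from pour import *
p,R=panpose();print(observe()["wrist_force"])
_,t=snap("top","t22.png");s,w=snap("wrist","w22.png");_,sc=snap("scene","s22.png")
for c in blobs(w,(85,120,60),(100,255,255),60): print("w",c.reshape(-1,2).mean(0).round(),cv2.contourArea(c),rect(c,.035,"wrist",s))
for c in blobs(t,(85,120,60),(100,255,255),15): print("t",c.reshape(-1,2).mean(0).round(),cv2.contourArea(c),rect(c,.035,"top"))
for c in blobs(sc,(85,120,60),(100,255,255),15): print("s",c.reshape(-1,2).mean(0).round(),cv2.contourArea(c),rect(c,.035,"scene"))
d=np.load("pan2.npz")
rows(*tool([.593,-.0815,.16],0),16,-1)
E
```

```text
lip [ 0.4443 -0.0754  0.2077] tilt -0.1 clock 43.85
[-0.03145653 -0.60771983 -2.6508284 ]
w [257.  61.] 1036.0 [446.7 109.7  66.9  62.2  81.1]
t [354. 275.] 328.5 [ 377.7 -279.4   95.    81.3   -5. ]
t [214. 247.] 417.0 [450.6 109.2  66.2  56.4  -2.2]
s [191. 225.] 430.0 [447.8 108.2  82.1  56.8  60.2]
-0.002,0.009,0.002,-0,0,-0,-1,
-0.003,0.009,0.003,-0,0,-0,-1,
-0.002,0.009,0.002,-0,0,-0,-1,
-0.003,0.01,0.002,-0,0,-0,-1,
-0.002,0.009,0.003,-0,0.001,-0,-1,
-0.002,0.009,0.002,-0,-0,-0,-1,
-0.003,0.009,0.003,-0,-0,-0.001,-1,
-0.002,0.009,0.002,-0.001,-0,0,-1,

-0.003,0.009,0.002,0,-0,0,-1,
-0.002,0.01,0.003,0,0,0,-1,
-0.003,0.009,0.002,0,0,0,-1,
-0.002,0.009,0.002,0,0,0,-1,
-0.002,0.009,0.003,0,0,-0,-1,
-0.003,0.009,0.002,0,0.001,-0,-1,
-0.002,0.009,0.002,0,-0,-0,-1,
-0.003,0.01,0.003,-0,-0,-0,-1,
```

Both pieces are in one cluster inside the hollow and the pan is empty. I'll take it back to the scale.

Emit:
arm_command(
  commands=[-0.003, 0.018, 0.004, 0, 0, 0, -1, -0.005, 0.019, 0.005, 0, 0, 0, -1, -0.005, 0.019, 0.005, 0, 0, 0, -1, -0.005, 0.018, 0.005, 0, 0, 0, -1, -0.005, 0.019, 0.005, 0, 0, 0, -1, -0.005, 0.018, 0.005, 0, 0, 0, -1, -0.005, 0.019, 0.005, 0, 0, 0, -1, -0.005, 0.018, 0.005, 0, 0, 0, -1],
)

```text
clock: 44.8
position: [0.5943, -0.3096, 0.3283]
ee_rot: [[-0.012, 1.0, 0.002], [0.823, 0.009, 0.567], [0.567, 0.008, -0.823]]
wrist_force: [0.3, 0.1, -1.8]
grip_width: 0.155
grip_force: 59.0
```

```bash
python3 - <<'E'
from pour import *
panpose();a=tool([.593,-.0805,.100],0);rows(*a,4,-1);print();rows(*tool([.593,-.0805,.0675],0),4,-1,*a)
E
```

```text
lip [ 0.5957 -0.0782  0.1611] tilt 0.1 clock 44.8
-0.009,-0.001,0.012,-0,0.001,0.001,-1,
-0.01,-0.001,0.013,-0,0,0.001,-1,
-0.009,-0.001,0.012,-0,0.001,0.001,-1,
-0.009,-0.001,0.012,-0,0,0.001,-1,

-0.005,-0,0.007,0,-0,-0,-1,
-0.004,-0,0.006,0,-0,-0,-1,
-0.005,-0,0.007,0,-0,-0,-1,
-0.004,-0,0.007,0,-0,-0,-1,
```

Emit:
arm_command(
  commands=[-0.009, -0.001, 0.012, 0, 0.001, 0.001, -1, -0.01, -0.001, 0.013, 0, 0, 0.001, -1, -0.009, -0.001, 0.012, 0, 0.001, 0.001, -1, -0.009, 0, 0.012, 0, 0, 0.001, -1, -0.005, 0, 0.007, 0, 0, 0, -1, -0.004, 0, 0.006, 0, 0, 0, -1, -0.005, 0, 0.007, 0, 0, 0, -1, 0, 0, 0, 0, 0, 0, -1],
)

```text
clock: 45.6
position: [0.5897, -0.3143, 0.2393]
ee_rot: [[-0.003, 1.0, -0.0], [0.821, 0.002, 0.571], [0.571, 0.001, -0.821]]
wrist_force: [-0.2, -0.2, -2.3]
grip_width: 0.15
grip_force: 58.9
```

```bash
python3 - <<'E'
from pour import *
panpose();s,w=snap("wrist","w23.png")
a=cv2.imread("pics/w9.png");ga=cv2.cvtColor(a,cv2.COLOR_BGR2GRAY);g=cv2.cvtColor(w,cv2.COLOR_RGB2GRAY)
for n,i in(("w9",ga),("now",g)):
    print(n,[i[r,170:200:2].tolist() for r in (225,235)],[i[r,325:350:2].tolist() for r in (225,235)])
_,t=snap("top");g=cv2.cvtColor(t,cv2.COLOR_RGB2GRAY);print(g[190,276:290].tolist(),g[190,324:340].tolist())
rows(*tool([.593,-.0805,.0565],0),4,-1)
E
```

```text
lip [ 0.5914 -0.0821  0.073 ] tilt -0.1 clock 45.6
w9 [[158, 156, 158, 185, 193, 183, 89, 109, 195, 202, 148, 111, 113, 113, 113], [160, 158, 167, 198, 203, 199, 179, 175, 174, 172, 174, 176, 176, 174, 174]] [[196, 194, 196, 162, 84, 111, 181, 176, 142, 103, 101, 100, 98], [104, 110, 109, 132, 176, 192, 190, 195, 181, 125, 100, 104, 100]]
now [[52, 74, 125, 147, 157, 166, 198, 204, 164, 81, 167, 150, 110, 110, 115], [159, 159, 159, 159, 154, 178, 205, 204, 163, 158, 173, 166, 168, 169, 167]] [[194, 195, 167, 88, 133, 204, 181, 143, 98, 100, 98, 95, 101], [167, 177, 175, 173, 171, 189, 197, 169, 104, 89, 95, 100, 100]]
[87, 88, 111, 146, 170, 172, 170, 179, 197, 214, 220, 222, 223, 221] [212, 214, 211, 190, 149, 116, 125, 122, 77, 36, 23, 24, 27, 26, 25, 26]
-0.002,0,0.004,-0,-0,-0.001,-1,
-0.002,0.001,0.004,-0.001,-0.001,-0.001,-1,
-0.002,-0,0.004,-0,-0,-0.001,-1,
-0.002,0,0.004,-0,-0,-0.001,-1,
```

Emit:
arm_command(
  commands=[-0.001, 0.001, 0.005, 0, 0, 0, -1, -0.003, 0, 0.004, 0, 0, 0, -1, -0.002, 0, 0.003, 0, 0, 0, -1, -0.002, 0, 0.002, 0, 0, 0, -1, 0, 0, 0, 0, 0, 0, -1, 0, 0, 0, 0, 0, 0, -1],
)

```text
clock: 46.3
position: [0.591, -0.313, 0.2245]
ee_rot: [[-0.003, 1.0, 0.001], [0.821, 0.002, 0.57], [0.57, 0.003, -0.821]]
wrist_force: [-0.3, 0.2, -1.0]
grip_width: 0.151
grip_force: 59.0
```

Emit:
arm_command(
  commands=[-0.001, 0, 0.002, 0, 0, 0, -1, 0, 0, 0, 0, 0, 0, -1],
)

```text
clock: 46.5
position: [0.591, -0.3126, 0.2221]
ee_rot: [[-0.004, 1.0, 0.001], [0.821, 0.003, 0.57], [0.57, 0.003, -0.821]]
wrist_force: [0.4, 0.5, -1.0]
grip_width: 0.15
grip_force: 59.0
```

Emit:
arm_command(
  commands=[-0.001, 0, 0.001, 0, 0, 0, -1, 0, 0, 0, 0, 0, 0, -1],
)

```text
clock: 46.7
position: [0.591, -0.3129, 0.2209]
ee_rot: [[-0.004, 1.0, 0.001], [0.821, 0.003, 0.57], [0.57, 0.003, -0.821]]
wrist_force: [-0.5, 0.5, -1.2]
grip_width: 0.151
grip_force: 59.2
```

Emit:
arm_command(
  commands=[-0.001, 0, 0.001, 0, 0, 0, -1, 0, 0, 0, 0, 0, 0, -1, 0, 0, 0, 0, 0, 0, -0.6, 0, 0, 0, 0, 0, 0, -0.4, 0, 0, 0, 0, 0, 0, 0, 0, 0, 0, 0, 0, 0, 0, 0, 0, -0.02, 0, 0, 0, 0, 0, 0, -0.03, 0, 0, 0, 0],
)

```text
clock: 47.5
position: [0.5913, -0.3403, 0.2593]
ee_rot: [[-0.004, 1.0, -0.002], [0.82, 0.005, 0.573], [0.573, 0.0, -0.82]]
wrist_force: [0.0, -0.2, -0.1]
grip_width: 0.499
grip_force: 0.0
```

Emit:
arm_command(
  commands=[0, 0, -0.03, 0, 0, 0, 0, 0, 0, -0.03, 0, 0, 0, 0, 0, 0, -0.03, 0, 0, 0, 0, 0, 0, 0, 0, 0, 0, 0],
)

```text
clock: 47.9
position: [0.5899, -0.3959, 0.3382]
ee_rot: [[-0.003, 1.0, 0.005], [0.824, -0.0, 0.566], [0.566, 0.006, -0.824]]
wrist_force: [0.3, -1.0, 1.4]
grip_width: 0.497
grip_force: 0.0
```

```bash
python3 - <<'E'
from lib import *
s,w=snap("wrist","w24.png");_,t=snap("top");_,sc=snap("scene");print(s["clock"],s["position"],s["grip_width"])
g=cv2.cvtColor(t,cv2.COLOR_RGB2GRAY);print(g[190,276:290].tolist(),g[190,324:340].tolist())
o=np.zeros((600,800,3),np.uint8)
o[:300,:400]=cv2.resize(w[:,:,::-1],(400,300));o[:300,400:]=cv2.resize(t[160:290,185:358,::-1],(400,300),interpolation=cv2.INTER_CUBIC)
o[300:]=cv2.resize(sc[165:285,110:430,::-1],(800,300),interpolation=cv2.INTER_CUBIC);cv2.imwrite("pics/c24.png",o)
E
```

```text
47.9 [ 0.58986562 -0.39588253  0.33820063] 0.49701785611549887
[90, 89, 113, 147, 170, 173, 179, 194, 211, 221, 222, 222, 222, 222] [216, 208, 171, 126, 129, 135, 106, 63, 38, 28, 23, 23, 24, 27, 23, 24]
```

View pics/c24.png

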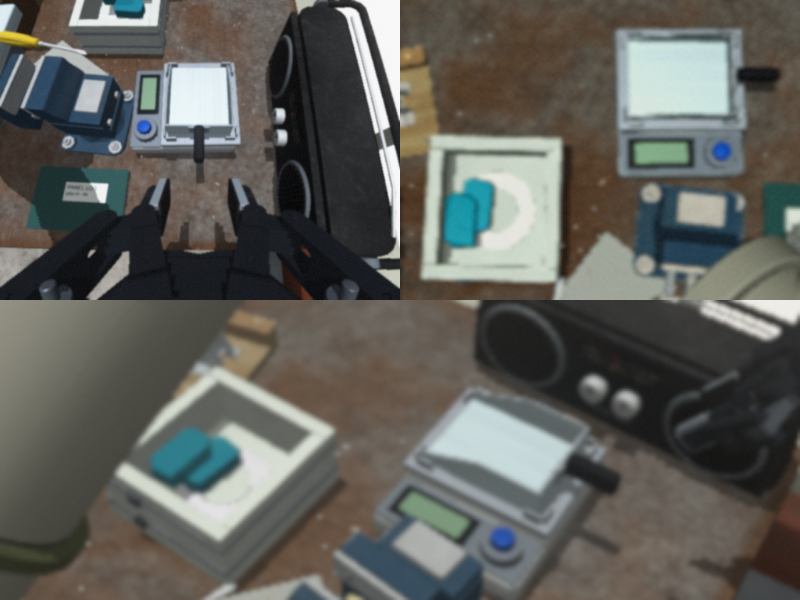

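The final view shows both pieces in the mould's hollow, clear of the rim. The empty pan is level between the tabs and the gripper is clear of everything.

```bash
python3 - <<'E'
from station import ticket
print(ticket.hand_in())
E
```

```text
the job is handed in; nothing more can be done
None
```

I handed the job in at about 48 s: the orange cylinder stands in the drip tray, the scale was tared with the empty pan, both glass pieces were weighed together and tipped into the mould's hollow, and the empty pan is seated back on the scale (the hand-in returned no verdict).

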